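# Clear the queen cages and centre the comb under the inspection camera

## Robot

A 7-joint arm with a two-finger parallel gripper is mounted at the origin on the work surface. World frame = base frame: x ahead of the robot, y to its left, z up, the work surface at z = 0. Lengths are in mm, angles in rad, forces in N, time in s.
With the tool pointing down it reaches from about 400 to 875 mm from the base axis. Payload 4.4 kg.
Tool frame: the origin (TCP) lies at the very end of the fingers, on their centre line; the grasp point (between the pads) lies 19 mm behind it; z points along the fingers, y is the direction in which the jaws open and shut (so a half turn about z gives the same grasp; the last joint's range is limited). The gripper opens to 85 mm and grips with 20 to 120 N. Pads are 22 mm wide; open, the fingers measure 114 mm over their backs; the gripper's body (76 mm by 85 mm) begins 54 mm behind the grasp point. The pads swing forward as they close: fully open they stand 13 mm farther back than shut.
Start: joints at [-1.373, 0.628, 0.038, 1.517, -0.027, 0.996, -0.02], TCP at [169.463, 627.535, 231.313] pointing down, gripper open.
Joint ranges: [-3.06, 3.06], [-0.37, 2.12], [-1.25, 1.32], [0.18, 2.47], [-1.1, 4.24], [0.23, 1.98], [-2.94, 2.94]. Speed limits (rad/s): [2.57, 2.57, 3.14, 3.14, 3.14, 3.14, 3.14].

## Interface

Orientations are given as [roll, pitch, yaw] about the fixed x, y, z axes, in that order (R = Rz(yaw) Ry(pitch) Rx(roll)).
In Python, from cell import read_state, get_image, calibration, finish_job gives the robot as it stands. The module is installed in compiled form; this text tells all that it offers.
- The arm moves only by the tool apply_moves, never from a script. Its argument "increments" is a list of rows, each an object of numbers: "tx", "ty", "tz": the shift along the world's x, y, z in m; "rx", "ry", "rz": the turn, a rotation vector about the world's x, y, z in units of 5 degrees (1.0 is 5 degrees); "claw": the finger opening in m, from 0 to 0.0854. In form: [{"tx": .., "ty": .., "tz": .., "rx": .., "ry": .., "rz": .., "claw": ..}, ...]. A call has 1 to 12 rows; each row is the pose to reach, as a shift and turn from the pose commanded when the call began; what a row does not reach only later rows make up. A row lasts 1/10 s, in which the tool goes at most 50 mm and 8.59 degrees, less where a joint would pass 70% of its speed; a pose out of reach is approached as far as the arm can. A call with a gripper value outside its range is refused whole. The fingers move at their own pace and stop on an object; the grip force is fixed at half the most. Time passes only in rows, so rows that repeat a pose let the fingers close. It gives the time, the measured TCP pose, the force and the opening at its end, in the units of the state.
- read_state(): the state, without advancing time (a new reading comes with each control period).
- get_image(name): name is "side" or "top"; returns the picture (384x512x3 uint8, red, green, blue); there is no depth.
- calibration(name): a dict with "camera_matrix" (3x3 intrinsics, pixels), "origin" and "attitude" of the camera in the world. Camera axes: x right, y up, looking along -z (the intrinsics and any distortion apply to the point x, -y, -z); pixel columns grow to the right and rows downward; lengths in mm; the calibration is good to about 2 mm. A picture is of the moment at which its call begins. calibration takes no time and is no camera call.
- finish_job(): hands the job in, once; it reports no verdict.
The state is a dict: "clock": time; "qpos": joint angles; "qd": joint speeds; "tau": joint torques, N m; "eef_pos": TCP position; "tool_rot": TCP orientation; "force": force on the tool from outside, world axes, zero at the start; "torque": the same for the moment, N m; "width": finger opening in mm.
Only numpy, scipy, OpenCV 4.12 (cv2) and the standard library are available. Lean on these libraries where they do the work, as an engineer would, in place of code of your own. Each camera call takes 0.05 s, during which the arm holds its last target. There are 200 camera calls.

## Task

Get the bench ready for inspecting the comb: put every wooden queen cage into the plywood tray and every plastic roller cage into the white tub. Gently slide the framed comb along its channel under the camera head and, so that the camera sees it to both sides of its middle, tap it from alternate ends: until its middle is about a centimetre past the mark, then back until it is about a centimetre short of it, and last until it is centred on the mark to within 4 mm. Never lift the comb out of its channel, and leave the small glass dish and the amber jar among the cages where they are.

Things in the scene. Friction and masses are not known exactly. Their poses are not given: they have to be found in the camera images.
- stand_mark (a point): Centre of the mark (black cross) on the channel floor of the fixed inspection stand, 12 mm above the bench. Two straight aluminium rails (12 mm wide, 18 mm high above that floor) form a channel 112 mm wide; y runs along it, x across it away from the robot. It reaches from y = -190 to +295 mm, both ends open. A black line across the top of each rail repeats the mark at y = 0.
- camera_head (a point): Centre of the underside of the fixed black camera head that overhangs the mark: 68 mm across, its underside 53 mm and its top 128 mm above the channel floor. An arm 30 mm wide joins it to a column (24 mm thick, 97 mm beyond the mark in +x across the channel, top 190 mm above the bench). Axes as the stand's.
- comb_mid (a point): Centre (half-way up) of the framed comb: dark brown comb in a pale wooden frame, solid, 104 mm across the channel (x), 190 mm along it (y), 30 mm high, about 350 g. It lies loose in the channel with 4 mm play to each rail, at first on the +y side of the camera head. Too wide for a gripper. A black line across the top of each long bar shows its middle.
- tray_in (a point): Centre of the inner floor (6 mm above the bench) of the low plywood tray for wooden cages: outside 176 x 124 mm (x by y), walls 6 mm thick, rim 34 mm above the bench. Fixed.
- tub_in (a point): Centre of the inner floor (3 mm above the bench) of the taller white plastic tub for roller cages: outside 176 x 124 mm (x by y), walls 3 mm thick, rim 56 mm above the bench. Fixed.
- dish: Bystander: small covered glass dish, 44 mm across, 24 mm high, among the cages. Origin at the centre of its underside.
- jar: Bystander: small amber jar with a steel lid, 40 mm across, 48 mm high, among the cages. Origin at the centre of its underside.
- woodcage1_mid (a point): Centre of a wooden queen cage: flat wooden block with three round wells, 80 mm (its x) by 30 mm (its y) by 18 mm high, 40 g, lying on the bench between robot and stand. May be absent.
- woodcage2_mid (a point): Centre of a wooden queen cage: flat wooden block with three round wells, 80 mm (its x) by 30 mm (its y) by 18 mm high, 40 g, lying on the bench between robot and stand. May be absent.
- woodcage3_mid (a point): Centre of a wooden queen cage: flat wooden block with three round wells, 80 mm (its x) by 30 mm (its y) by 18 mm high, 40 g, lying on the bench between robot and stand. May be absent.
- roller1_mid (a point): Centre (25 mm above its underside) of a plastic roller cage: upright ribbed cylinder 24 mm in diameter on a square foot 34 x 34 x 6 mm, 50 mm high overall along its z, 30 g, standing on the bench between robot and stand. May be absent.
- roller2_mid (a point): Centre (25 mm above its underside) of a plastic roller cage: upright ribbed cylinder 24 mm in diameter on a square foot 34 x 34 x 6 mm, 50 mm high overall along its z, 30 g, standing on the bench between robot and stand. May be absent.
- roller3_mid (a point): Centre (25 mm above its underside) of a plastic roller cage: upright ribbed cylinder 24 mm in diameter on a square foot 34 x 34 x 6 mm, 50 mm high overall along its z, 30 g, standing in the channel of the stand, on the -y side of the mark. May be absent.
There are look-alikes about, which are no part of the job. Leave any blue or purple look-alike of the part that bears roller3_mid alone.

How it is judged (in metres and radians):
On the way, in this order (a step that is already met when the one before it is completed fails the run):
1. the comb has been pushed through under the camera head until its middle lies at least 5 mm past the mark (on the -y side) (y of comb_mid in the frame of stand_mark between -0.06 and -0.005 m), for 0.1 s.
2. the comb has been tapped back from the opposite end until its middle lies at least 5 mm short of the mark again (on the +y side) (y of comb_mid in the frame of stand_mark between 0.005 and 0.06 m), for 0.1 s.
3. the comb has been tapped from either end until its middle is within 4 mm of the mark (y of comb_mid in the frame of stand_mark between -0.004 and 0.004 m and x of comb_mid in the frame of stand_mark between -0.012 and 0.012 m and z of comb_mid in the frame of stand_mark between 0.005 and 0.025 m and angle between the y axis of comb_mid and the y axis of stand_mark, either way round below 0.12 rad), for 0.2 s.
At the end, for the whole second after the job is handed in: The comb lies flat in its channel, at rest, its middle within 4 mm of the mark along the channel; every wooden cage present is at rest in the plywood tray and every roller cage present at rest in the white tub, standing or lying (all of step 3 and linear speed of comb below 0.01 m/s and x of woodcage1_mid in the frame of tray_in between -0.082 and 0.082 m and y of woodcage1_mid in the frame of tray_in between -0.056 and 0.056 m and z of woodcage1_mid in the frame of tray_in between -0.005 and 0.07 m and linear speed of each of woodcage1, woodcage2, woodcage3, roller1, roller2, roller3 below 0.02 m/s and x of woodcage2_mid in the frame of tray_in between -0.082 and 0.082 m and y of woodcage2_mid in the frame of tray_in between -0.056 and 0.056 m and z of woodcage2_mid in the frame of tray_in between -0.005 and 0.07 m and x of woodcage3_mid in the frame of tray_in between -0.082 and 0.082 m and y of woodcage3_mid in the frame of tray_in between -0.056 and 0.056 m and z of woodcage3_mid in the frame of tray_in between -0.005 and 0.07 m and x of roller1_mid in the frame of tub_in between -0.082 and 0.082 m and y of roller1_mid in the frame of tub_in between -0.056 and 0.056 m and z of roller1_mid in the frame of tub_in between -0.005 and 0.09 m and x of roller2_mid in the frame of tub_in between -0.082 and 0.082 m and y of roller2_mid in the frame of tub_in between -0.056 and 0.056 m and z of roller2_mid in the frame of tub_in between -0.005 and 0.09 m and x of roller3_mid in the frame of tub_in between -0.082 and 0.082 m and y of roller3_mid in the frame of tub_in between -0.056 and 0.056 m and z of roller3_mid in the frame of tub_in between -0.005 and 0.09 m); the robot touches nothing.
It fails at once if the comb is lifted out of its channel (z of comb_mid in the frame of stand_mark above 0.035 m).
It fails at once if the comb is struck or pressed hard (over 25 N) (contact force between the fingers and comb above 25 N).
It fails at once if the dish or the jar is shifted by more than 40 mm or knocked over (distance of any of dish, jar from where it was at the start of the episode above 0.04 m or angle between any of dish, jar's own z axis and vertical above 0.8 rad).
Of woodcage1, woodcage2, woodcage3, roller1, roller2, roller3 only 4 to 6 are there at a start; the rules pass over those that are not, and their reading is None.
At some moment in a run one of comb, woodcage1, woodcage2, woodcage3 may be knocked a few centimetres aside while the robot is not near it.
Once in a run the grip may slacken for a moment while it holds something.
It also fails if it takes over 210 s, if anything falls off the work surface, if the arm or the gripper's body presses on something with over 40 N, if the wrist force passes 120 N, or if a joint passes its speed limit or range.

## Working session

There is one attempt and no reset: what is moved stays moved. The work goes in short steps, Python scripts to look and compute and a tool call to move; the robot and the scene stay as the last step left them, time stands still between calls to the robot, and variables do not carry over. Pictures are saved under pics/ and viewed, about 12 in all and at most 16, crops included, and the job is handed in when it is done.

Besides the shell and the picture viewer there is one more tool, called as a command line: name --argument value ..., lists and objects as JSON in quotes. apply_moves: Moves the arm, as the interface text tells. Its arguments: {"type":"object","properties":{"increments":{"type":"array"}},"required":["increments"]}

```bash
mkdir -p pics; cat > h.py <<'E'
import numpy as np, cv2
from cell import *
def cam(n):
    c=calibration(n); K=np.array(c["camera_matrix"],float); o=np.array(c["origin"],float)
    return c,K,o
from scipy.spatial.transform import Rotation as Ro
def rot(c):
    a=np.array(c["attitude"],float)
    return a if a.shape==(3,3) else (Ro.from_euler('xyz',a).as_matrix() if a.size==3 else Ro.from_quat(a).as_matrix())
def ray(n,u,v):
    c,K,o=cam(n); d=np.linalg.inv(K)@[u,v,1]; d=rot(c)@[d[0],-d[1],-d[2]]; return o,d
def px(n,u,v,z):
    o,d=ray(n,u,v); return o+d*(z-o[2])/d[2]
def proj(n,p):
    c,K,o=cam(n); q=rot(c).T@(np.array(p,float)-o); q=K@[q[0],-q[1],-q[2]]; return q[:2]/q[2]
def shot(n,f):
    im=get_image(n); np.save('pics/'+f+'.npy',im); return im
def save(f,im,s=1):
    cv2.imwrite('pics/'+f+'.png',cv2.cvtColor(cv2.resize(im,None,fx=s,fy=s,interpolation=cv2.INTER_CUBIC),cv2.COLOR_RGB2BGR))
E
python3 - <<'E'
from h import *
for n in("top","side"):
    print(calibration(n)); save(n+'0',shot(n,n+'0'),1.5)
s=read_state();print(s)
print([proj("top",p).round() for p in([600,0,0],[500,0,0],[600,100,0])])
E
```

```text
{'camera_matrix': array([[419.02249139,   0.        , 254.00885834],
       [  0.        , 419.02249139, 177.45231968],
       [  0.        ,   0.        ,   1.        ]]), 'origin': array([ 449.52941168,   -3.87583149, 1265.61795482]), 'attitude': array([ 0.09228161,  0.00767838, -1.59417572])}
{'camera_matrix': array([[476.03069679,   0.        , 250.31259931],
       [  0.        , 476.03069679, 192.24580275],
       [  0.        ,   0.        ,   1.        ]]), 'origin': array([-126.19500559, -726.24224192,  692.21030762]), 'attitude': array([ 1.03119138,  0.00150481, -0.75993139])}
{'clock': 0.1, 'qpos': array([-1.37278329,  0.62927108,  0.03844246,  1.51826655, -0.02698795,
        0.99633719, -0.02001835]), 'qd': array([-0.00101784, -0.00045499, -0.00045789, -0.00510271,  0.00175504,
        0.00124224, -0.00120735]), 'tau': array([ 3.26242814e-03, -5.64526463e+01,  1.23110209e+00, -1.93971634e+01,
        1.14638591e-02,  5.37381798e-03, -3.36697752e-06]), 'eef_pos': array([169.31947171, 626.964523  , 230.47018923]), 'tool_rot': array([-3.13982864e+00,  2.79074889e-05,  2.87776973e+00]), 'force': array([-0.55242685, -0.20858838, -0.39151978]), 'torque': array([-0.04594332, -0.02287256,  0.00278003]), 'width': 85.27203862623111}
[array([255., 167.]), array([256., 199.]), array([222., 167.])]
```

View pics/top0.png

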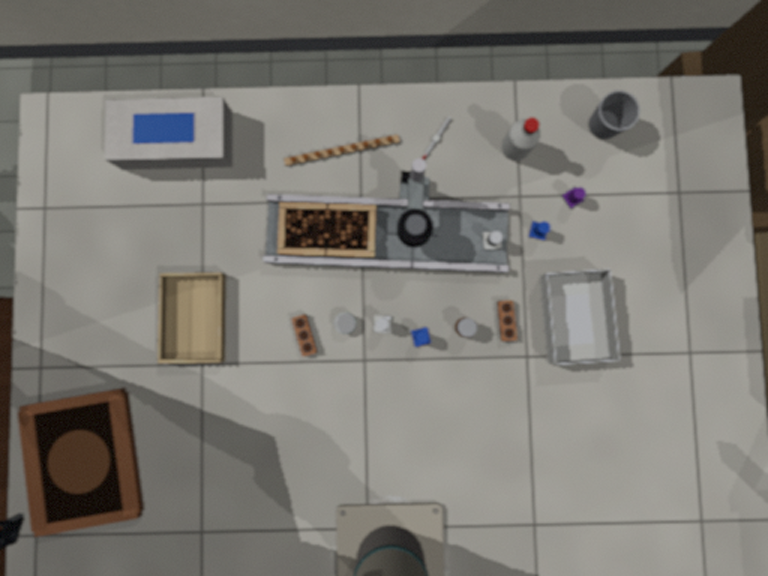

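View pics/side0.png

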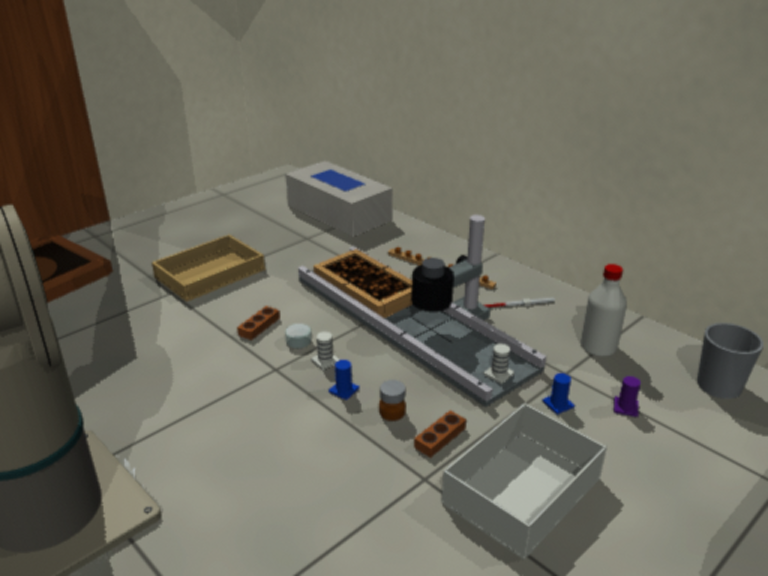

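```bash
python3 - <<'E'
from h import *
im=np.load('pics/top0.npy'); save('topc',im[120:250,95:425],2.4)
hsv=cv2.cvtColor(im,cv2.COLOR_RGB2HSV)
def blobs(name,m,z,amin=20,roi=(120,250,95,425)):
    k=np.zeros_like(m);a,b,c,d=roi;k[a:b,c:d]=m[a:b,c:d]
    for ct in cv2.findContours(k,cv2.RETR_EXTERNAL,cv2.CHAIN_APPROX_NONE)[0]:
        if cv2.contourArea(ct)<amin: continue
        M=cv2.moments(ct);u,v=M['m10']/M['m00'],M['m01']/M['m00']
        (r,wh,an)=cv2.minAreaRect(ct)
        B=cv2.boxPoints((r,wh,an)); W=np.array([px('top',*p,z)[:2] for p in B])
        e=[W[1]-W[0],W[2]-W[1]]; L=[np.linalg.norm(x) for x in e]; i=int(np.argmax(L))
        print(name,np.round([u,v],1),px('top',u,v,z).round(1),'size',np.round(L,1),'ang long',round(np.degrees(np.arctan2(e[i][1],e[i][0])),1))
H,S,V=cv2.split(hsv)
blobs('brown',((H<14)&(S>90)&(V>60)).astype(np.uint8)*255,18)
blobs('wood',((H>=12)&(H<30)&(S>60)&(V>90)).astype(np.uint8)*255,34,100)
blobs('blue',((H>105)&(H<150)&(S>120)).astype(np.uint8)*255,25)
blobs('white',((S<25)&(V>205)).astype(np.uint8)*255,25,8)
E
```

```text
brown [202.7 223.3] [432.5 158.3  18. ] size [28.4 76.2] ang long -164.0
brown [337.7 213.5] [ 452.1 -242.3   18. ] size [29.5 76.5] ang long -176.1
brown [195.1 152. ] [646.4 178.5  18. ] size [10.5 32.9] ang long -123.4
brown [229.7 152.1] [643.6  74.4  18. ] size [36.6 54.4] ang long -139.3
brown [207.3 144.8] [667.3 141.6  18. ] size [63.4 39.6] ang long -91.4
wood [338.  210.4] [ 461.  -240.4   34. ] size [32.7 78.7] ang long -176.7
wood [126.8 211.9] [471.2 378.8  34. ] size [176.7 123.5] ang long -0.5
wood [217.5 152.9] [639.5 109.6  34. ] size [106.3 193.3] ang long -93.4
blue [280.3 224.3] [424.2 -71.2  25. ] size [30.  29.1] ang long -77.4
blue [359.3 153. ] [ 630.2 -312.7   25. ] size [33.1 32.4] ang long -16.4
blue [382.4 130.8] [ 695.7 -385.2   25. ] size [37.2 26.6] ang long -57.7
```

View pics/topc.png

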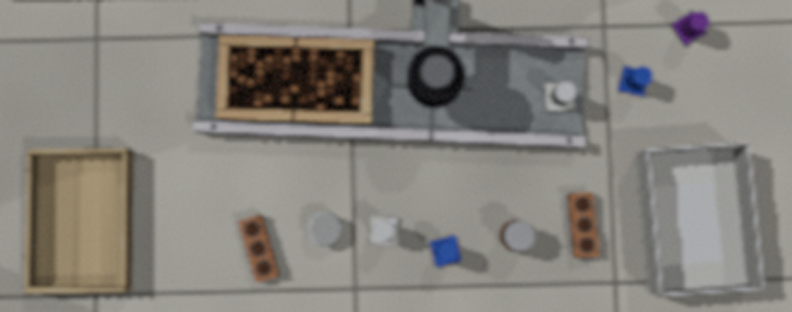

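```bash
python3 - <<'E'
from h import *
t=np.load('pics/top0.npy'); s=np.load('pics/side0.npy')
def c(im,x,y,w,h,k): return cv2.resize(im[y:y+h,x:x+w],(w*k,h*k),interpolation=cv2.INTER_CUBIC)
A=c(t,172,125,172,60,4) #688x240
B=c(s,195,210,160,72,5)[:, :800]
out=np.zeros((600,800,3),np.uint8); out[:240,:688]=A; out[240:600]=B
save('comp1',out)
# rays from crop px
P=lambda u,v:(95+u/2.4-.3,120+v/2.4-.3)
for n,(u,v),z in[('dish',(325,228),24),('roller1 mid',(383,230),28),('jar',(518,235),48),('roller3 top',(563,93),62),('tubL',(645,150),56),('tubR',(745,147),56),('tubBL',(655,293),56),('tubBR',(762,289),56),('railUL',(199,26),30),('railUR',(586,40),30),('railLL',(193,131),30),('railLR',(586,147),30)]:
    print(n,px('top',*P(u,v),z).round())
E
```

```text
dish [456.  76.  24.]
roller1 mid [452.   5.  28.]
jar [ 442. -158.   48.]
roller3 top [ 611. -216.   62.]
tubL [ 540. -313.   56.]
tubR [ 541. -433.   56.]
tubBL [ 370. -317.   56.]
tubBR [ 371. -444.   56.]
railUL [711. 229.  30.]
railUR [ 681. -253.   30.]
railLL [579. 237.  30.]
railLR [ 548. -247.   30.]
```

View pics/comp1.png

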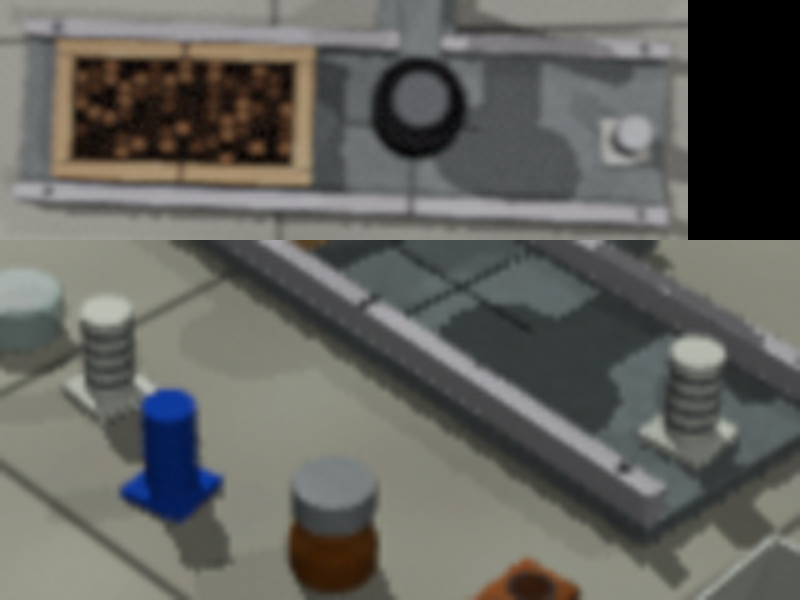

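```bash
cat >> h.py <<'E'
def tri(a,b):
    (o1,d1),(o2,d2)=ray('top',*a),ray('side',*b); d1/=np.linalg.norm(d1); d2/=np.linalg.norm(d2)
    s=np.linalg.lstsq(np.c_[d1,-d2],o2-o1,rcond=None)[0]; p,q=o1+s[0]*d1,o2+s[1]*d2
    return ((p+q)/2).round(1), round(float(np.linalg.norm(p-q)),1)
E
python3 - <<'E'
from h import *
T=lambda u,v:(172+(u-1.5)/4,125+(v-1.5)/4)
Sd=lambda u,v:(195+(u-2)/5,210+(v-240-2)/5)
print('roller3 top',tri(T(633,134),Sd(698,353)),px('top',*T(633,134),62))
print('r3 foot side', px('side',*Sd(690,435),18))
print('rail mark',px('top',*T(411,200),30), 'side',px('side',*Sd(370,300),30),tri(T(411,200),Sd(370,300)))
print('roller1 top side',px('side',*Sd(107,312),50),'foot',px('side',*Sd(110,390),6))
print('dish',px('side',*Sd(20,293),24),'jar',px('side',*Sd(334,487),48))
for n,p in [('UL',(25,22)),('UR',(668,44)),('LL',(15,198)),('LR',(667,222)),('combU',(183,45)),('combL',(181,172)),('combUL',(55,39)),('combUR',(317,45)),('combLL',(52,178)),('combLR',(313,187))]:
    print(n,px('top',*T(*p),42 if 'comb' in n else 30).round(1))
t=np.load('pics/top0.npy'); g=cv2.cvtColor(t,cv2.COLOR_RGB2GRAY)[209:224,246:264]; print(g)
E
```

```text
roller3 top (array([ 613.3, -219.4,   61.2]), 3.5) [ 611.95903614 -217.98519593   62.        ]
r3 foot side [ 611.64965319 -223.17023436   18.        ]
rail mark [571.02837767 -57.57422806  30.        ] side [570.64473094 -56.68740142  30.        ] (array([570.7, -57.3,  30.3]), 0.9)
roller1 top side [452.56347539   1.87693304  50.        ] foot [4.50914629e+02 3.03186229e-01 6.00000000e+00]
dish [455.33046381  73.97338518  24.        ] jar [ 440.21114882 -163.16729373   48.        ]
UL [712.  227.7  30. ]
UR [ 683.3 -252.5   30. ]
LL [579.6 236.   30. ]
LR [ 550.1 -246.1   30. ]
combU [689.2 108.5  42. ]
combL [594.6 111.4  42. ]
combUL [696.1 203.3  42. ]
combUR [686.7   9.3  42. ]
combLL [592.5 206.4  42. ]
combLR [581.2  14.6  42. ]
[[135 133 134 138 142 141 143 143 143 144 142 142 142 143 144 146 148 148]
 [134 135 136 146 154 154 155 154 153 148 145 145 146 147 142 139 142 147]
 [135 134 139 151 162 166 166 165 161 158 158 160 163 159 144 127 132 143]
 [138 135 138 152 165 169 170 170 167 164 162 164 166 160 140 120 129 144]
 [143 136 137 150 163 168 170 171 171 169 167 163 157 146 129 116 128 144]
 [147 139 138 148 161 167 170 172 171 172 170 168 155 139 121 112 123 136]
 [150 144 137 147 162 169 170 170 171 171 172 167 161 143 122 105 108 115]
 [150 145 138 147 161 169 172 171 171 171 172 170 160 143 121 103 100 102]
 [150 147 143 153 164 170 171 171 171 173 171 167 158 142 121 104 101 100]
 [151 145 146 155 168 171 170 172 170 170 167 159 149 138 122 108 102 103]
 [149 144 143 155 168 171 172 172 170 163 154 144 139 135 124 108 102 102]
 [149 142 138 148 160 165 166 165 161 154 146 139 139 137 126 112 102 101]
 [148 144 138 140 147 150 154 155 153 152 152 148 143 142 129 111 101 101]
 [147 142 140 140 140 141 142 144 144 146 146 145 143 141 134 122 112 105]
 [147 142 141 141 143 141 139 139 140 143 145 145 144 144 144 138 130 121]]
```

apply_moves --increments '[{"tx": 0.283, "ty": -0.625, "tz": -0.05, "rz": -15, "claw": 0.05}, {"tx": 0.283, "ty": -0.625, "tz": -0.05, "rz": -15, "claw": 0.05}, {"tx": 0.283, "ty": -0.625, "tz": -0.05, "rz": -15, "claw": 0.05}, {"tx": 0.283, "ty": -0.625, "tz": -0.05, "rz": -15, "claw": 0.05}, {"tx": 0.283, "ty": -0.625, "tz": -0.05, "rz": -15, "claw": 0.05}, {"tx": 0.283, "ty": -0.625, "tz": -0.05, "rz": -15, "claw": 0.05}, {"tx": 0.283, "ty": -0.625, "tz": -0.05, "rz": -15, "claw": 0.05}, {"tx": 0.283, "ty": -0.625, "tz": -0.05, "rz": -15, "claw": 0.05}, {"tx": 0.283, "ty": -0.625, "tz": -0.05, "rz": -15, "claw": 0.05}, {"tx": 0.283, "ty": -0.625, "tz": -0.05, "rz": -15, "claw": 0.05}, {"tx": 0.283, "ty": -0.625, "tz": -0.05, "rz": -15, "claw": 0.05}, {"tx": 0.283, "ty": -0.625, "tz": -0.05, "rz": -15, "claw": 0.05}]'

```text
$.increments[0]: bad value
```

apply_moves --increments '[{"tx": 0.02, "ty": -0.04, "tz": 0.0, "rx": 0.0, "ry": 0.0, "rz": -1.5, "claw": 0.05}]'

```text
clock: 0.2
eef_pos: [184.8, 591.7, 230.2]
tool_rot: [3.139, -0.005, 2.752]
force: [0.6, 0.0, 0.7]
width: 73.3
```

apply_moves --increments '[{"tx": 0.263, "ty": -0.585, "tz": -0.05, "rx": 0, "ry": 0, "rz": -13.5, "claw": 0.05}, {"tx": 0.263, "ty": -0.585, "tz": -0.05, "rx": 0, "ry": 0, "rz": -13.5, "claw": 0.05}, {"tx": 0.263, "ty": -0.585, "tz": -0.05, "rx": 0, "ry": 0, "rz": -13.5, "claw": 0.05}, {"tx": 0.263, "ty": -0.585, "tz": -0.05, "rx": 0, "ry": 0, "rz": -13.5, "claw": 0.05}, {"tx": 0.263, "ty": -0.585, "tz": -0.05, "rx": 0, "ry": 0, "rz": -13.5, "claw": 0.05}, {"tx": 0.263, "ty": -0.585, "tz": -0.05, "rx": 0, "ry": 0, "rz": -13.5, "claw": 0.05}, {"tx": 0.263, "ty": -0.585, "tz": -0.05, "rx": 0, "ry": 0, "rz": -13.5, "claw": 0.05}, {"tx": 0.263, "ty": -0.585, "tz": -0.05, "rx": 0, "ry": 0, "rz": -13.5, "claw": 0.05}, {"tx": 0.263, "ty": -0.585, "tz": -0.05, "rx": 0, "ry": 0, "rz": -13.5, "claw": 0.05}, {"tx": 0.263, "ty": -0.585, "tz": -0.05, "rx": 0, "ry": 0, "rz": -13.5, "claw": 0.05}, {"tx": 0.263, "ty": -0.585, "tz": -0.05, "rx": 0, "ry": 0, "rz": -13.5, "claw": 0.05}, {"tx": 0.263, "ty": -0.585, "tz": -0.05, "rx": 0, "ry": 0, "rz": -13.5, "claw": 0.05}]'

```text
clock: 1.4
eef_pos: [435.1, 40.2, 184.5]
tool_rot: [-3.141, -0.0, 1.569]
force: [1.3, 0.3, -0.0]
width: 49.8
```

apply_moves --increments '[{"tx": 0, "ty": 0, "tz": 0, "rx": 0, "ry": 0, "rz": 0, "claw": 0.05}, {"tx": 0, "ty": 0, "tz": 0, "rx": 0, "ry": 0, "rz": 0, "claw": 0.05}, {"tx": 0, "ty": 0, "tz": 0, "rx": 0, "ry": 0, "rz": 0, "claw": 0.05}]'

```text
clock: 1.7
eef_pos: [434.1, 43.1, 184.5]
tool_rot: [-3.14, -0.001, 1.57]
force: [-0.1, 0.4, -0.8]
width: 50.0
```

```bash
python3 - <<'E'
from h import *
print(read_state()['qpos'].round(3))
t=shot('top','t1'); s=shot('side','s1')
a=cv2.resize(t[185:245,225:295],None,fx=5,fy=5,interpolation=2); b=cv2.resize(s[190:285,180:280],None,fx=4,fy=4,interpolation=2)
o=np.zeros((400,760,3),np.uint8); o[:300,:350]=a; o[:380,355:755]=b; save('comp2',o)
E
```

```text
[-0.44   0.429  0.382  2.145 -0.274  0.614  0.136]
```

View pics/comp2.png

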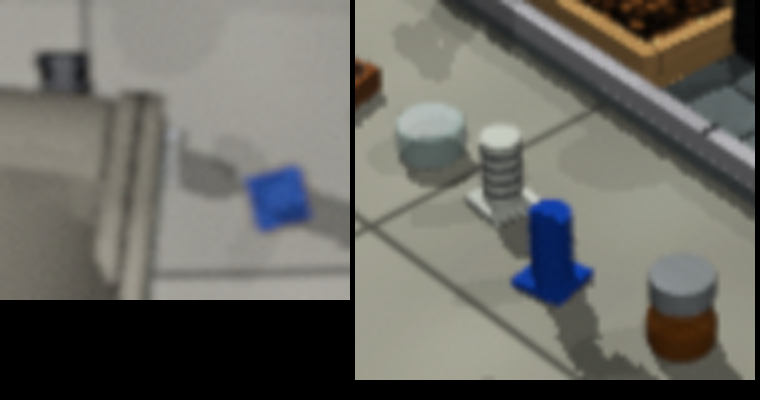

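apply_moves --increments '[{"tx": 0.018, "ty": -0.041, "tz": 0, "rx": 0, "ry": 0, "rz": 0, "claw": 0.05}, {"tx": 0.018, "ty": -0.041, "tz": -0.04, "rx": 0, "ry": 0, "rz": 0, "claw": 0.05}, {"tx": 0.018, "ty": -0.041, "tz": -0.08, "rx": 0, "ry": 0, "rz": 0, "claw": 0.05}, {"tx": 0.018, "ty": -0.041, "tz": -0.12, "rx": 0, "ry": 0, "rz": 0, "claw": 0.05}, {"tx": 0.018, "ty": -0.041, "tz": -0.145, "rx": 0, "ry": 0, "rz": 0, "claw": 0.05}, {"tx": 0.018, "ty": -0.041, "tz": -0.167, "rx": 0, "ry": 0, "rz": 0, "claw": 0.05}, {"tx": 0.018, "ty": -0.041, "tz": -0.167, "rx": 0, "ry": 0, "rz": 0, "claw": 0.05}, {"tx": 0.018, "ty": -0.041, "tz": -0.167, "rx": 0, "ry": 0, "rz": 0, "claw": 0.01}, {"tx": 0.018, "ty": -0.041, "tz": -0.167, "rx": 0, "ry": 0, "rz": 0, "claw": 0.01}, {"tx": 0.018, "ty": -0.041, "tz": -0.167, "rx": 0, "ry": 0, "rz": 0, "claw": 0.01}, {"tx": 0.018, "ty": -0.041, "tz": -0.167, "rx": 0, "ry": 0, "rz": 0, "claw": 0.01}, {"tx": 0.018, "ty": -0.041, "tz": -0.167, "rx": 0, "ry": 0, "rz": 0, "claw": 0.01}]'

```text
clock: 3.0
eef_pos: [453.1, 1.1, 18.2]
tool_rot: [3.141, -0.0, 1.569]
force: [-0.7, -0.2, -0.5]
width: 22.7
```

apply_moves --increments '[{"tx": 0, "ty": 0, "tz": 0.05, "rx": 0, "ry": 0, "rz": 0, "claw": 0.01}, {"tx": 0, "ty": 0, "tz": 0.1, "rx": 0, "ry": 0, "rz": 0, "claw": 0.01}, {"tx": -0.0, "ty": -0.03, "tz": 0.13, "rx": 0, "ry": 0, "rz": 0, "claw": 0.01}, {"tx": -0.01, "ty": -0.08, "tz": 0.13, "rx": 0, "ry": 0, "rz": 0, "claw": 0.01}, {"tx": -0.01, "ty": -0.13, "tz": 0.13, "rx": 0, "ry": 0, "rz": 0, "claw": 0.01}, {"tx": -0.015, "ty": -0.18, "tz": 0.13, "rx": 0, "ry": 0, "rz": 0, "claw": 0.01}, {"tx": -0.02, "ty": -0.23, "tz": 0.13, "rx": 0, "ry": 0, "rz": 0, "claw": 0.01}, {"tx": -0.027, "ty": -0.28, "tz": 0.13, "rx": 0, "ry": 0, "rz": 0, "claw": 0.01}, {"tx": -0.027, "ty": -0.33, "tz": 0.13, "rx": 0, "ry": 0, "rz": 0, "claw": 0.01}, {"tx": -0.027, "ty": -0.379, "tz": 0.13, "rx": 0, "ry": 0, "rz": 0, "claw": 0.01}, {"tx": -0.027, "ty": -0.379, "tz": 0.13, "rx": 0, "ry": 0, "rz": 0, "claw": 0.01}, {"tx": -0.027, "ty": -0.379, "tz": 0.13, "rx": 0, "ry": 0, "rz": 0, "claw": 0.01}]'

```text
clock: 4.2
eef_pos: [424.6, -379.3, 147.6]
tool_rot: [-3.141, -0.0, 1.565]
force: [-0.0, 0.1, 0.4]
width: 22.4
```

apply_moves --increments '[{"tx": 0, "ty": 0, "tz": -0.05, "rx": 0, "ry": 0, "rz": 0, "claw": 0.01}, {"tx": 0, "ty": 0, "tz": -0.09, "rx": 0, "ry": 0, "rz": 0, "claw": 0.01}, {"tx": 0, "ty": 0, "tz": -0.115, "rx": 0, "ry": 0, "rz": 0, "claw": 0.01}, {"tx": 0, "ty": 0, "tz": -0.123, "rx": 0, "ry": 0, "rz": 0, "claw": 0.01}, {"tx": 0, "ty": 0, "tz": -0.123, "rx": 0, "ry": 0, "rz": 0, "claw": 0.01}, {"tx": 0, "ty": 0, "tz": -0.123, "rx": 0, "ry": 0, "rz": 0, "claw": 0.045}, {"tx": 0, "ty": 0, "tz": -0.123, "rx": 0, "ry": 0, "rz": 0, "claw": 0.045}, {"tx": 0, "ty": 0, "tz": -0.123, "rx": 0, "ry": 0, "rz": 0, "claw": 0.045}, {"tx": 0, "ty": 0, "tz": -0.08, "rx": 0, "ry": 0, "rz": 0, "claw": 0.045}, {"tx": 0, "ty": 0, "tz": -0.03, "rx": 0, "ry": 0, "rz": 0, "claw": 0.045}, {"tx": 0, "ty": 0, "tz": 0.02, "rx": 0, "ry": 0, "rz": 0, "claw": 0.045}, {"tx": 0, "ty": 0, "tz": 0.02, "rx": 0, "ry": 0, "rz": 0, "claw": 0.045}]'

```text
clock: 5.4
eef_pos: [428.5, -381.8, 175.0]
tool_rot: [3.132, 0.009, 1.568]
force: [0.4, -1.6, 0.4]
width: 44.7
```

apply_moves --increments '[{"tx": 0.187, "ty": 0.158, "tz": 0, "rx": 0, "ry": 0, "rz": -18.6, "claw": 0.045}, {"tx": 0.187, "ty": 0.158, "tz": 0, "rx": 0, "ry": 0, "rz": -18.6, "claw": 0.045}, {"tx": 0.187, "ty": 0.158, "tz": 0, "rx": 0, "ry": 0, "rz": -18.6, "claw": 0.045}, {"tx": 0.187, "ty": 0.158, "tz": 0, "rx": 0, "ry": 0, "rz": -18.6, "claw": 0.045}, {"tx": 0.187, "ty": 0.158, "tz": 0, "rx": 0, "ry": 0, "rz": -18.6, "claw": 0.045}, {"tx": 0.187, "ty": 0.158, "tz": 0, "rx": 0, "ry": 0, "rz": -18.6, "claw": 0.045}, {"tx": 0.187, "ty": 0.158, "tz": 0, "rx": 0, "ry": 0, "rz": -18.6, "claw": 0.045}, {"tx": 0.187, "ty": 0.158, "tz": 0, "rx": 0, "ry": 0, "rz": -18.6, "claw": 0.045}, {"tx": 0.187, "ty": 0.158, "tz": 0, "rx": 0, "ry": 0, "rz": -18.6, "claw": 0.045}, {"tx": 0.187, "ty": 0.158, "tz": 0, "rx": 0, "ry": 0, "rz": -18.6, "claw": 0.045}, {"tx": 0.187, "ty": 0.158, "tz": 0, "rx": 0, "ry": 0, "rz": -18.6, "claw": 0.045}, {"tx": 0.187, "ty": 0.158, "tz": 0, "rx": 0, "ry": 0, "rz": -18.6, "claw": 0.045}]'

```text
clock: 6.6
eef_pos: [612.6, -219.7, 167.4]
tool_rot: [3.141, 0.001, -0.054]
force: [0.4, -0.5, -0.3]
width: 44.9
```

```bash
python3 - <<'E'
from h import *
s=read_state();print(s['qpos'].round(3),s['eef_pos'].round(1),s['tool_rot'].round(3))
t=shot('top','t2'); s=shot('side','s2')
a=cv2.resize(t[120:260,300:430],None,fx=3,fy=3,interpolation=2); b=cv2.resize(s[200:370,280:410],None,fx=3,fy=3,interpolation=2)
o=np.zeros((520,790,3),np.uint8); o[:420,:390]=a; o[:510,395:785]=b; save('comp3',o)
E
```

```text
[-0.209  0.918  1.     1.594 -0.841  1.112 -0.616] [ 612.6 -219.7  167.4] [ 3.141e+00  1.000e-03 -5.400e-02]
```

View pics/comp3.png

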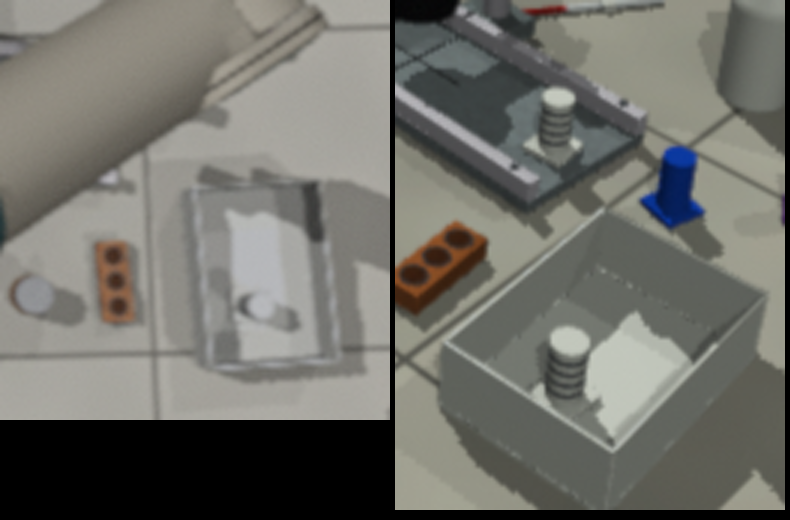

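apply_moves --increments '[{"tx": 0, "ty": 0, "tz": -0.04, "rx": 0, "ry": 0, "rz": 0, "claw": 0.05}, {"tx": 0, "ty": 0, "tz": -0.08, "rx": 0, "ry": 0, "rz": 0, "claw": 0.05}, {"tx": 0, "ty": 0, "tz": -0.11, "rx": 0, "ry": 0, "rz": 0, "claw": 0.05}, {"tx": 0, "ty": 0, "tz": -0.138, "rx": 0, "ry": 0, "rz": 0, "claw": 0.05}, {"tx": 0, "ty": 0, "tz": -0.138, "rx": 0, "ry": 0, "rz": 0, "claw": 0.05}, {"tx": 0, "ty": 0, "tz": -0.138, "rx": 0, "ry": 0, "rz": 0, "claw": 0.01}, {"tx": 0, "ty": 0, "tz": -0.138, "rx": 0, "ry": 0, "rz": 0, "claw": 0.01}, {"tx": 0, "ty": 0, "tz": -0.138, "rx": 0, "ry": 0, "rz": 0, "claw": 0.01}, {"tx": 0, "ty": 0, "tz": -0.138, "rx": 0, "ry": 0, "rz": 0, "claw": 0.01}, {"tx": 0, "ty": 0, "tz": -0.138, "rx": 0, "ry": 0, "rz": 0, "claw": 0.01}]'

```text
clock: 7.7
eef_pos: [613.9, -220.9, 31.8]
tool_rot: [3.14, -0.003, -0.054]
force: [-0.8, -0.0, 7.1]
width: 22.3
```

apply_moves --increments '[{"tx": 0, "ty": 0, "tz": 0.04, "rx": 0, "ry": 0, "rz": 0, "claw": 0.01}, {"tx": 0, "ty": 0, "tz": 0.08, "rx": 0, "ry": 0, "rz": 0, "claw": 0.01}, {"tx": 0, "ty": 0, "tz": 0.12, "rx": 0, "ry": 0, "rz": 0, "claw": 0.01}, {"tx": -0.02, "ty": -0.03, "tz": 0.13, "rx": 0, "ry": 0, "rz": 0, "claw": 0.01}, {"tx": -0.05, "ty": -0.07, "tz": 0.13, "rx": 0, "ry": 0, "rz": 0, "claw": 0.01}, {"tx": -0.08, "ty": -0.11, "tz": 0.13, "rx": 0, "ry": 0, "rz": 0, "claw": 0.01}, {"tx": -0.11, "ty": -0.15, "tz": 0.13, "rx": 0, "ry": 0, "rz": 0, "claw": 0.01}, {"tx": -0.118, "ty": -0.157, "tz": 0.13, "rx": 0, "ry": 0, "rz": 0, "claw": 0.01}, {"tx": -0.118, "ty": -0.157, "tz": 0.13, "rx": 0, "ry": 0, "rz": 0, "claw": 0.01}, {"tx": -0.118, "ty": -0.157, "tz": 0.13, "rx": 0, "ry": 0, "rz": 0, "claw": 0.01}]'

```text
clock: 8.7
eef_pos: [496.0, -375.8, 159.7]
tool_rot: [-3.14, -0.001, -0.053]
force: [0.7, -0.3, -0.3]
width: 22.4
```

apply_moves --increments '[{"tx": 0, "ty": 0, "tz": -0.05, "rx": 0, "ry": 0, "rz": 0, "claw": 0.01}, {"tx": 0, "ty": 0, "tz": -0.09, "rx": 0, "ry": 0, "rz": 0, "claw": 0.01}, {"tx": 0, "ty": 0, "tz": -0.12, "rx": 0, "ry": 0, "rz": 0, "claw": 0.01}, {"tx": 0, "ty": 0, "tz": -0.133, "rx": 0, "ry": 0, "rz": 0, "claw": 0.01}, {"tx": 0, "ty": 0, "tz": -0.133, "rx": 0, "ry": 0, "rz": 0, "claw": 0.01}, {"tx": 0, "ty": 0, "tz": -0.133, "rx": 0, "ry": 0, "rz": 0, "claw": 0.045}, {"tx": 0, "ty": 0, "tz": -0.133, "rx": 0, "ry": 0, "rz": 0, "claw": 0.045}, {"tx": 0, "ty": 0, "tz": -0.133, "rx": 0, "ry": 0, "rz": 0, "claw": 0.045}, {"tx": 0, "ty": 0, "tz": -0.09, "rx": 0, "ry": 0, "rz": 0, "claw": 0.045}, {"tx": 0, "ty": 0, "tz": -0.05, "rx": 0, "ry": 0, "rz": 0, "claw": 0.045}, {"tx": 0, "ty": 0, "tz": 0, "rx": 0, "ry": 0, "rz": 0, "claw": 0.045}, {"tx": 0, "ty": 0, "tz": 0, "rx": 0, "ry": 0, "rz": 0, "claw": 0.045}]'

```text
clock: 9.9
eef_pos: [496.8, -381.2, 167.2]
tool_rot: [3.133, -0.01, -0.055]
force: [0.5, -0.4, 0.1]
width: 44.9
```

```bash
python3 - <<'E'
from h import *
s=read_state();print(s['qpos'].round(3),s['eef_pos'].round(1),s['tool_rot'].round(3))
for n,z in(('top',18),('side',9)):
    im=shot(n,n+'3'); H,S,V=cv2.split(cv2.cvtColor(im,cv2.COLOR_RGB2HSV))
    m=((H<14)&(S>90)&(V>50)).astype(np.uint8)*255
    for ct in cv2.findContours(m,cv2.RETR_EXTERNAL,cv2.CHAIN_APPROX_NONE)[0]:
        M=cv2.moments(ct)
        if M['m00']<60 or M['m00']>1500: continue
        u,v=M['m10']/M['m00'],M['m01']/M['m00']; p=px(n,u,v,z)
        print(n,round(u),round(v),p.round(1),M['m00'])
E
```

```text
[ 0.088  0.866  0.966  1.681 -0.818  1.035 -0.296] [ 496.8 -381.2  167.2] [ 3.133 -0.01  -0.055]
top 2 317 [174.7 747.3  18. ] 228.5
top 3 248 [373.8 750.3  18. ] 104.0
top 3 225 [439.8 752.4  18. ] 93.5
top 203 223 [432.3 158.1  18. ] 208.5
top 3 208 [491.1 754.5  18. ] 64.5
top 230 151 [647.6  73.8  18. ] 201.0
top 203 147 [660.9 154.9  18. ] 247.0
top 354 83 [ 846.  -307.6   18. ] 62.5
side 293 289 [ 453.  -243.8    9. ] 509.0
side 172 215 [433.6 159.2   9. ] 296.5
side 409 181 [1036.6 -171.6    9. ] 87.0
side 54 182 [286.7 536.8   9. ] 552.5
```

apply_moves --increments '[{"tx": -0.015, "ty": 0.045, "tz": 0, "rx": 0, "ry": 0, "rz": 0.7, "claw": 0.05}, {"tx": -0.03, "ty": 0.09, "tz": 0, "rx": 0, "ry": 0, "rz": 1.4, "claw": 0.05}, {"tx": -0.044, "ty": 0.133, "tz": 0, "rx": 0, "ry": 0, "rz": 1.4, "claw": 0.05}, {"tx": -0.044, "ty": 0.133, "tz": -0.04, "rx": 0, "ry": 0, "rz": 1.4, "claw": 0.05}, {"tx": -0.044, "ty": 0.133, "tz": -0.08, "rx": 0, "ry": 0, "rz": 1.4, "claw": 0.05}, {"tx": -0.044, "ty": 0.133, "tz": -0.12, "rx": 0, "ry": 0, "rz": 1.4, "claw": 0.05}, {"tx": -0.044, "ty": 0.133, "tz": -0.14, "rx": 0, "ry": 0, "rz": 1.4, "claw": 0.05}, {"tx": -0.044, "ty": 0.133, "tz": -0.15, "rx": 0, "ry": 0, "rz": 1.4, "claw": 0.05}, {"tx": -0.044, "ty": 0.133, "tz": -0.15, "rx": 0, "ry": 0, "rz": 1.4, "claw": 0.05}]'

```text
clock: 10.9
eef_pos: [449.1, -242.9, 7.6]
tool_rot: [-3.138, 0.003, 0.067]
force: [-0.7, 0.1, 0.7]
width: 50.2
```

apply_moves --increments '[{"tx": 0.003, "ty": 0, "tz": -0.004, "rx": 0, "ry": 0, "rz": 0, "claw": 0.05}, {"tx": 0.003, "ty": 0, "tz": -0.004, "rx": 0, "ry": 0, "rz": 0, "claw": 0.02}, {"tx": 0.003, "ty": 0, "tz": -0.004, "rx": 0, "ry": 0, "rz": 0, "claw": 0.02}, {"tx": 0.003, "ty": 0, "tz": -0.004, "rx": 0, "ry": 0, "rz": 0, "claw": 0.02}, {"tx": 0.003, "ty": 0, "tz": -0.004, "rx": 0, "ry": 0, "rz": 0, "claw": 0.02}, {"tx": 0.003, "ty": 0, "tz": 0.02, "rx": 0, "ry": 0, "rz": 0, "claw": 0.02}, {"tx": 0.003, "ty": 0, "tz": 0.06, "rx": 0, "ry": 0, "rz": 0, "claw": 0.02}, {"tx": 0.003, "ty": 0, "tz": 0.11, "rx": 0, "ry": 0, "rz": 0, "claw": 0.02}, {"tx": 0.003, "ty": 0, "tz": 0.15, "rx": 0, "ry": 0, "rz": 0, "claw": 0.02}, {"tx": 0.003, "ty": 0, "tz": 0.15, "rx": 0, "ry": 0, "rz": 0, "claw": 0.02}]'

```text
clock: 11.9
eef_pos: [456.0, -246.2, 164.4]
tool_rot: [3.136, -0.008, 0.068]
force: [-0.0, -0.9, -0.6]
width: 28.2
```

apply_moves --increments '[{"tx": 0, "ty": 0.04, "tz": 0, "rx": 0, "ry": 0, "rz": 1, "claw": 0.02}, {"tx": 0, "ty": 0.08, "tz": 0, "rx": 0, "ry": 0, "rz": 2, "claw": 0.02}, {"tx": 0, "ty": 0.12, "tz": 0, "rx": 0, "ry": 0, "rz": 3.5, "claw": 0.02}, {"tx": 0, "ty": 0.165, "tz": 0, "rx": 0, "ry": 0, "rz": 5, "claw": 0.02}, {"tx": 0, "ty": 0.21, "tz": 0, "rx": 0, "ry": 0, "rz": 6.5, "claw": 0.02}, {"tx": 0, "ty": 0.255, "tz": 0, "rx": 0, "ry": 0, "rz": 8, "claw": 0.02}, {"tx": 0, "ty": 0.3, "tz": 0, "rx": 0, "ry": 0, "rz": 9.5, "claw": 0.02}, {"tx": 0, "ty": 0.345, "tz": 0, "rx": 0, "ry": 0, "rz": 11, "claw": 0.02}, {"tx": 0, "ty": 0.39, "tz": 0, "rx": 0, "ry": 0, "rz": 12.5, "claw": 0.02}, {"tx": 0, "ty": 0.435, "tz": 0, "rx": 0, "ry": 0, "rz": 14, "claw": 0.02}, {"tx": 0, "ty": 0.48, "tz": 0, "rx": 0, "ry": 0, "rz": 15.5, "claw": 0.02}, {"tx": 0, "ty": 0.48, "tz": 0, "rx": 0, "ry": 0, "rz": 17.2, "claw": 0.02}]'

```text
clock: 13.1
eef_pos: [452.1, 244.0, 158.5]
tool_rot: [-3.14, -0.003, 1.586]
force: [0.6, -1.0, 0.1]
width: 28.6
```

apply_moves --increments '[{"tx": -0.01, "ty": 0.045, "tz": 0, "rx": 0, "ry": 0, "rz": 0, "claw": 0.02}, {"tx": -0.02, "ty": 0.09, "tz": 0, "rx": 0, "ry": 0, "rz": 0, "claw": 0.02}, {"tx": -0.022, "ty": 0.135, "tz": 0, "rx": 0, "ry": 0, "rz": 0, "claw": 0.02}, {"tx": -0.022, "ty": 0.14, "tz": -0.03, "rx": 0, "ry": 0, "rz": 0, "claw": 0.02}, {"tx": -0.022, "ty": 0.14, "tz": -0.07, "rx": 0, "ry": 0, "rz": 0, "claw": 0.02}, {"tx": -0.022, "ty": 0.14, "tz": -0.07, "rx": 0, "ry": 0, "rz": 0, "claw": 0.02}]'

```text
clock: 13.7
eef_pos: [427.6, 374.1, 85.0]
tool_rot: [-3.133, 0.006, 1.57]
force: [-0.7, -1.2, -0.4]
width: 28.6
```

apply_moves --increments '[{"tx": 0, "ty": 0, "tz": -0.04, "rx": 0, "ry": 0, "rz": 0, "claw": 0.02}, {"tx": 0, "ty": 0, "tz": -0.06, "rx": 0, "ry": 0, "rz": 0, "claw": 0.02}, {"tx": 0, "ty": 0, "tz": -0.073, "rx": 0, "ry": 0, "rz": 0, "claw": 0.02}, {"tx": 0, "ty": 0, "tz": -0.073, "rx": 0, "ry": 0, "rz": 0, "claw": 0.02}, {"tx": 0, "ty": 0, "tz": -0.073, "rx": 0, "ry": 0, "rz": 0, "claw": 0.04}, {"tx": 0, "ty": 0, "tz": -0.073, "rx": 0, "ry": 0, "rz": 0, "claw": 0.04}, {"tx": 0, "ty": 0, "tz": -0.073, "rx": 0, "ry": 0, "rz": 0, "claw": 0.04}, {"tx": 0, "ty": 0, "tz": -0.03, "rx": 0, "ry": 0, "rz": 0, "claw": 0.04}, {"tx": 0, "ty": 0, "tz": 0.02, "rx": 0, "ry": 0, "rz": 0, "claw": 0.04}, {"tx": 0, "ty": 0, "tz": 0.06, "rx": 0, "ry": 0, "rz": 0, "claw": 0.04}, {"tx": 0, "ty": 0, "tz": 0.06, "rx": 0, "ry": 0, "rz": 0, "claw": 0.04}, {"tx": 0, "ty": 0, "tz": 0.06, "rx": 0, "ry": 0, "rz": 0, "claw": 0.04}]'

```text
clock: 14.9
eef_pos: [432.0, 376.7, 151.2]
tool_rot: [3.14, -0.002, 1.569]
force: [-0.1, -1.0, -0.8]
width: 40.3
```

```bash
python3 - <<'E'
from h import *
for n in('top','side'):
    im=shot(n,n+'4'); H,S,V=cv2.split(cv2.cvtColor(im,cv2.COLOR_RGB2HSV))
    m=((H<14)&(S>90)&(V>50)).astype(np.uint8)*255
    for ct in cv2.findContours(m,cv2.RETR_EXTERNAL,cv2.CHAIN_APPROX_NONE)[0]:
        M=cv2.moments(ct)
        if M['m00']<60 or M['m00']>1500: continue
        u,v=M['m10']/M['m00'],M['m01']/M['m00']; p=px(n,u,v,18 if n=='top' else 9)
        (r,wh,an)=cv2.minAreaRect(ct)
        print(n,round(u),round(v),p.round(1),M['m00'],np.round(wh,1),round(an))
im=np.load('pics/side4.npy'); save('side4',im,1.5)
E
```

```text
top 65 309 [194.  563.6  18. ] 313.5 [13.2 37.7] 10
top 80 309 [192.4 518.2  18. ] 1170.5 [39.3 94.3] 10
top 129 225 [431.3 375.5  18. ] 225.0 [ 9. 27.] 90
top 203 223 [432.1 158.4  18. ] 218.0 [26.2  9.9] 74
top 230 151 [646.6  72.7  18. ] 146.5 [18.6 22.8] 10
top 203 147 [660.7 154.9  18. ] 230.0 [15. 30.] 90
top 354 83 [ 846.1 -307.8   18. ] 63.0 [9. 9.] 90
side 172 215 [433.1 159.3   9. ] 298.5 [12.4 30.4] 54
side 408 181 [1034.6 -169.3    9. ] 105.5 [10. 13.] 90
side 125 181 [440.1 400.6   9. ] 123.5 [18.1 10.6] 36
side 32 177 [251.3 608.4   9. ] 61.0 [12.  8.] 90
```

View pics/side4.png

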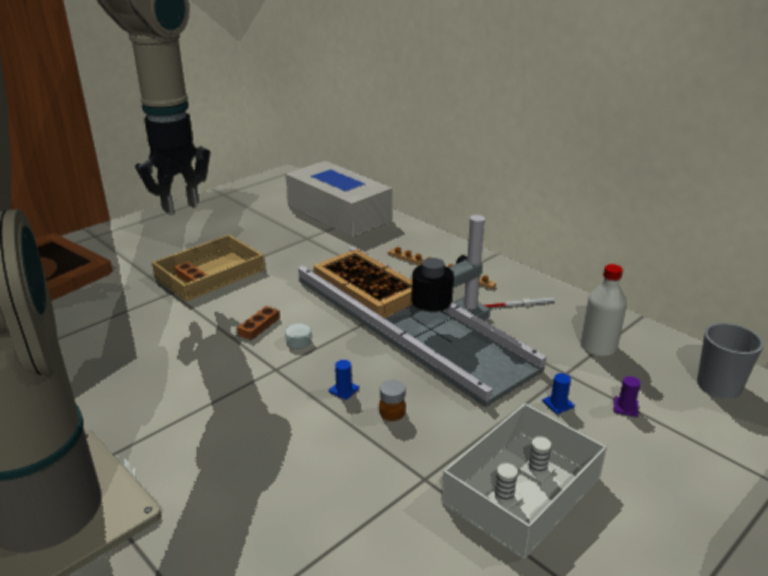

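apply_moves --increments '[{"tx": 0.0, "ty": -0.04, "tz": 0, "rx": 0, "ry": 0, "rz": -1.5, "claw": 0.05}, {"tx": 0.0, "ty": -0.09, "tz": 0, "rx": 0, "ry": 0, "rz": -3, "claw": 0.05}, {"tx": 0.0, "ty": -0.14, "tz": 0, "rx": 0, "ry": 0, "rz": -4.6, "claw": 0.05}, {"tx": 0.0, "ty": -0.18, "tz": 0, "rx": 0, "ry": 0, "rz": -6.2, "claw": 0.05}, {"tx": 0.0, "ty": -0.218, "tz": 0, "rx": 0, "ry": 0, "rz": -7.8, "claw": 0.05}, {"tx": 0.0, "ty": -0.218, "tz": 0, "rx": 0, "ry": 0, "rz": -9.4, "claw": 0.05}, {"tx": 0.0, "ty": -0.218, "tz": 0, "rx": 0, "ry": 0, "rz": -11, "claw": 0.05}, {"tx": 0.0, "ty": -0.218, "tz": -0.03, "rx": 0, "ry": 0, "rz": -12.6, "claw": 0.05}, {"tx": 0.0, "ty": -0.218, "tz": -0.06, "rx": 0, "ry": 0, "rz": -14.0, "claw": 0.05}, {"tx": 0.0, "ty": -0.218, "tz": -0.09, "rx": 0, "ry": 0, "rz": -14.8, "claw": 0.05}, {"tx": 0.0, "ty": -0.218, "tz": -0.11, "rx": 0, "ry": 0, "rz": -14.8, "claw": 0.05}, {"tx": 0.0, "ty": -0.218, "tz": -0.11, "rx": 0, "ry": 0, "rz": -14.8, "claw": 0.05}]'

```text
clock: 16.2
eef_pos: [429.1, 157.3, 36.9]
tool_rot: [-3.141, 0.007, 0.277]
force: [-0.6, -0.0, 0.4]
width: 50.1
```

apply_moves --increments '[{"tx": 0.001, "ty": 0, "tz": -0.018, "rx": 0, "ry": 0, "rz": 0, "claw": 0.05}, {"tx": 0.001, "ty": 0, "tz": -0.034, "rx": 0, "ry": 0, "rz": 0, "claw": 0.05}, {"tx": 0.001, "ty": 0, "tz": -0.036, "rx": 0, "ry": 0, "rz": 0, "claw": 0.05}, {"tx": 0.001, "ty": 0, "tz": -0.036, "rx": 0, "ry": 0, "rz": 0, "claw": 0.05}, {"tx": 0.001, "ty": 0, "tz": -0.036, "rx": 0, "ry": 0, "rz": 0, "claw": 0.02}, {"tx": 0.001, "ty": 0, "tz": -0.036, "rx": 0, "ry": 0, "rz": 0, "claw": 0.02}, {"tx": 0.001, "ty": 0, "tz": -0.036, "rx": 0, "ry": 0, "rz": 0, "claw": 0.02}, {"tx": 0.001, "ty": 0, "tz": -0.036, "rx": 0, "ry": 0, "rz": 0, "claw": 0.02}]'

```text
clock: 17.0
eef_pos: [433.1, 158.0, 4.7]
tool_rot: [3.141, -0.001, 0.277]
force: [-0.3, -0.7, 6.2]
width: 28.6
```

apply_moves --increments '[{"tx": 0, "ty": 0, "tz": 0.04, "rx": 0, "ry": 0, "rz": 0, "claw": 0.02}, {"tx": 0, "ty": 0, "tz": 0.08, "rx": 0, "ry": 0, "rz": 1, "claw": 0.02}, {"tx": 0.01, "ty": 0.03, "tz": 0.11, "rx": 0, "ry": 0, "rz": 2.5, "claw": 0.02}, {"tx": 0.02, "ty": 0.06, "tz": 0.12, "rx": 0, "ry": 0, "rz": 4, "claw": 0.02}, {"tx": 0.03, "ty": 0.1, "tz": 0.12, "rx": 0, "ry": 0, "rz": 5.6, "claw": 0.02}, {"tx": 0.045, "ty": 0.14, "tz": 0.12, "rx": 0, "ry": 0, "rz": 7.2, "claw": 0.02}, {"tx": 0.06, "ty": 0.18, "tz": 0.12, "rx": 0, "ry": 0, "rz": 8.8, "claw": 0.02}, {"tx": 0.078, "ty": 0.221, "tz": 0.12, "rx": 0, "ry": 0, "rz": 10.4, "claw": 0.02}, {"tx": 0.078, "ty": 0.221, "tz": 0.12, "rx": 0, "ry": 0, "rz": 12, "claw": 0.02}, {"tx": 0.078, "ty": 0.221, "tz": 0.11, "rx": 0, "ry": 0, "rz": 13.6, "claw": 0.02}, {"tx": 0.078, "ty": 0.221, "tz": 0.09, "rx": 0, "ry": 0, "rz": 14.8, "claw": 0.02}, {"tx": 0.078, "ty": 0.221, "tz": 0.07, "rx": 0, "ry": 0, "rz": 14.8, "claw": 0.02}]'

```text
clock: 18.2
eef_pos: [510.7, 379.1, 74.1]
tool_rot: [3.141, -0.0, 1.572]
force: [0.6, -0.1, 0.1]
width: 28.4
```

apply_moves --increments '[{"tx": 0, "ty": 0, "tz": -0.03, "rx": 0, "ry": 0, "rz": 0, "claw": 0.02}, {"tx": 0, "ty": 0, "tz": -0.055, "rx": 0, "ry": 0, "rz": 0, "claw": 0.02}, {"tx": 0, "ty": 0, "tz": -0.06, "rx": 0, "ry": 0, "rz": 0, "claw": 0.02}, {"tx": 0, "ty": 0, "tz": -0.06, "rx": 0, "ry": 0, "rz": 0, "claw": 0.02}]'

```text
clock: 18.6
eef_pos: [510.2, 378.5, 13.4]
tool_rot: [-3.141, 0.002, 1.569]
force: [0.3, 0.4, -0.2]
width: 28.6
```

apply_moves --increments '[{"tx": 0, "ty": 0, "tz": 0, "rx": 0, "ry": 0, "rz": 0, "claw": 0.04}, {"tx": 0, "ty": 0, "tz": 0, "rx": 0, "ry": 0, "rz": 0, "claw": 0.04}, {"tx": 0, "ty": 0, "tz": 0, "rx": 0, "ry": 0, "rz": 0, "claw": 0.04}, {"tx": 0, "ty": 0, "tz": 0.05, "rx": 0, "ry": 0, "rz": 0, "claw": 0.04}, {"tx": 0, "ty": 0, "tz": 0.1, "rx": 0, "ry": 0, "rz": 0, "claw": 0.04}, {"tx": 0.02, "ty": -0.02, "tz": 0.14, "rx": 0, "ry": 0, "rz": 0, "claw": 0.04}, {"tx": 0.05, "ty": -0.045, "tz": 0.14, "rx": 0, "ry": 0, "rz": 0, "claw": 0.04}, {"tx": 0.08, "ty": -0.075, "tz": 0.14, "rx": 0, "ry": 0, "rz": 0, "claw": 0.04}, {"tx": 0.11, "ty": -0.105, "tz": 0.14, "rx": 0, "ry": 0, "rz": -0.4, "claw": 0.04}, {"tx": 0.141, "ty": -0.136, "tz": 0.14, "rx": 0, "ry": 0, "rz": -0.7, "claw": 0.04}, {"tx": 0.141, "ty": -0.136, "tz": 0.14, "rx": 0, "ry": 0, "rz": -0.7, "claw": 0.04}, {"tx": 0.141, "ty": -0.136, "tz": 0.14, "rx": 0, "ry": 0, "rz": -0.7, "claw": 0.04}]'

```text
clock: 19.8
eef_pos: [652.6, 241.1, 154.2]
tool_rot: [3.141, 0.0, 1.505]
force: [-0.4, 0.2, 0.9]
width: 40.4
```

```bash
python3 - <<'E'
from h import *
t=shot('top','t5'); s=shot('side','s5')
o=np.zeros((560,800,3),np.uint8)
a=cv2.resize(t[110:250,100:300],None,fx=2,fy=2,interpolation=2); b=cv2.resize(s[130:230,95:295],None,fx=4,fy=4,interpolation=2)[:280]
o[:280,:400]=a
o[280:,:]=cv2.resize(s[150:220,95:295],None,fx=4,fy=4,interpolation=2); save('comp5',o)
E
```

```text
(no output)
```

View pics/comp5.png

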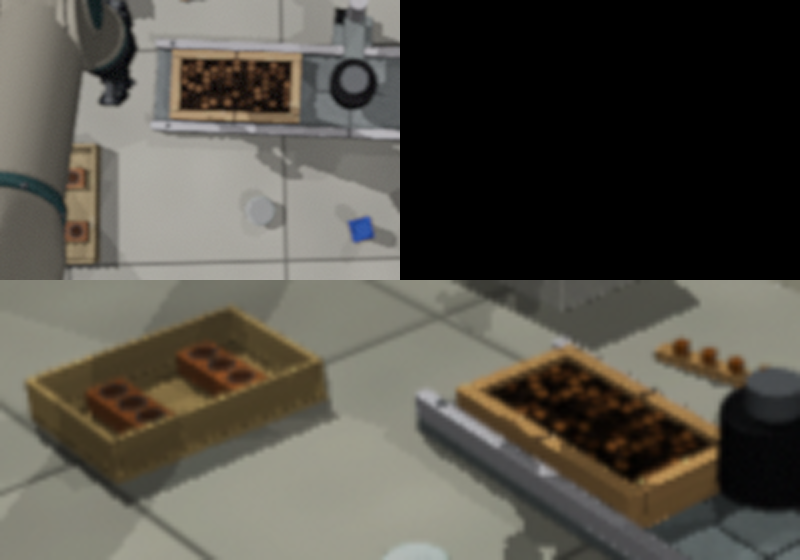

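apply_moves --increments '[{"tx": 0, "ty": 0, "tz": -0.04, "rx": 0, "ry": 0, "rz": 0, "claw": 0.05}, {"tx": 0, "ty": 0, "tz": -0.08, "rx": 0, "ry": 0, "rz": 0, "claw": 0.05}, {"tx": 0, "ty": 0, "tz": -0.115, "rx": 0, "ry": 0, "rz": 0, "claw": 0.05}, {"tx": 0, "ty": 0, "tz": -0.129, "rx": 0, "ry": 0, "rz": 0, "claw": 0.05}, {"tx": 0, "ty": 0, "tz": -0.129, "rx": 0, "ry": 0, "rz": 0, "claw": 0.05}, {"tx": -0.001, "ty": -0.008, "tz": -0.129, "rx": 0, "ry": 0, "rz": 0, "claw": 0.05}, {"tx": -0.0015, "ty": -0.016, "tz": -0.129, "rx": 0, "ry": 0, "rz": 0, "claw": 0.05}, {"tx": -0.0015, "ty": -0.02, "tz": -0.129, "rx": 0, "ry": 0, "rz": 0, "claw": 0.05}, {"tx": -0.0015, "ty": -0.023, "tz": -0.129, "rx": 0, "ry": 0, "rz": 0, "claw": 0.05}, {"tx": -0.0015, "ty": -0.026, "tz": -0.129, "rx": 0, "ry": 0, "rz": 0, "claw": 0.05}, {"tx": -0.002, "ty": -0.029, "tz": -0.129, "rx": 0, "ry": 0, "rz": 0, "claw": 0.05}, {"tx": -0.002, "ty": -0.032, "tz": -0.129, "rx": 0, "ry": 0, "rz": 0, "claw": 0.05}]'

```text
clock: 21.1
eef_pos: [650.5, 213.0, 25.3]
tool_rot: [3.14, -0.003, 1.509]
force: [1.0, 3.8, 1.3]
width: 49.7
```

apply_moves --increments '[{"tx": 0, "ty": -0.004, "tz": 0, "rx": 0, "ry": 0, "rz": 0, "claw": 0.05}, {"tx": -0.001, "ty": -0.009, "tz": 0, "rx": 0, "ry": 0, "rz": 0, "claw": 0.05}, {"tx": -0.001, "ty": -0.015, "tz": 0, "rx": 0, "ry": 0, "rz": 0, "claw": 0.05}, {"tx": -0.0013, "ty": -0.021, "tz": 0, "rx": 0, "ry": 0, "rz": 0, "claw": 0.05}, {"tx": -0.0016, "ty": -0.027, "tz": 0, "rx": 0, "ry": 0, "rz": 0, "claw": 0.05}, {"tx": -0.002, "ty": -0.033, "tz": 0, "rx": 0, "ry": 0, "rz": 0, "claw": 0.05}, {"tx": -0.0024, "ty": -0.039, "tz": 0, "rx": 0, "ry": 0, "rz": 0, "claw": 0.05}, {"tx": -0.0027, "ty": -0.045, "tz": 0, "rx": 0, "ry": 0, "rz": 0, "claw": 0.05}, {"tx": -0.003, "ty": -0.051, "tz": 0, "rx": 0, "ry": 0, "rz": 0, "claw": 0.05}, {"tx": -0.0034, "ty": -0.057, "tz": 0, "rx": 0, "ry": 0, "rz": 0, "claw": 0.05}, {"tx": -0.0038, "ty": -0.063, "tz": 0, "rx": 0, "ry": 0, "rz": 0, "claw": 0.05}, {"tx": -0.0042, "ty": -0.069, "tz": 0, "rx": 0, "ry": 0, "rz": 0, "claw": 0.05}]'

```text
clock: 22.3
eef_pos: [645.7, 143.3, 25.2]
tool_rot: [3.141, -0.002, 1.509]
force: [0.7, 5.1, 4.2]
width: 49.8
```

apply_moves --increments '[{"tx": 0, "ty": -0.006, "tz": 0, "rx": 0, "ry": 0, "rz": 0, "claw": 0.05}, {"tx": -0.0008, "ty": -0.012, "tz": 0, "rx": 0, "ry": 0, "rz": 0, "claw": 0.05}, {"tx": -0.001, "ty": -0.018, "tz": 0, "rx": 0, "ry": 0, "rz": 0, "claw": 0.05}, {"tx": -0.0014, "ty": -0.024, "tz": 0, "rx": 0, "ry": 0, "rz": 0, "claw": 0.05}, {"tx": -0.0018, "ty": -0.03, "tz": 0, "rx": 0, "ry": 0, "rz": 0, "claw": 0.05}, {"tx": -0.0022, "ty": -0.036, "tz": 0, "rx": 0, "ry": 0, "rz": 0, "claw": 0.05}, {"tx": -0.0025, "ty": -0.042, "tz": 0, "rx": 0, "ry": 0, "rz": 0, "claw": 0.05}, {"tx": -0.0029, "ty": -0.048, "tz": 0, "rx": 0, "ry": 0, "rz": 0, "claw": 0.05}, {"tx": -0.0032, "ty": -0.054, "tz": 0, "rx": 0, "ry": 0, "rz": 0, "claw": 0.05}, {"tx": -0.0036, "ty": -0.06, "tz": 0, "rx": 0, "ry": 0, "rz": 0, "claw": 0.05}, {"tx": -0.004, "ty": -0.066, "tz": 0, "rx": 0, "ry": 0, "rz": 0, "claw": 0.05}, {"tx": -0.0043, "ty": -0.07, "tz": 0, "rx": 0, "ry": 0, "rz": 0, "claw": 0.05}]'

```text
clock: 23.5
eef_pos: [641.2, 72.7, 25.1]
tool_rot: [-3.141, -0.002, 1.508]
force: [1.1, 5.7, 5.0]
width: 50.0
```

```bash
python3 - <<'E'
from h import *
t=shot('top','t6'); s=shot('side','s6')
o=np.zeros((580,800,3),np.uint8)
o[:280]=cv2.resize(t[125:195,185:385],None,fx=4,fy=4,interpolation=2)
o[285:580]=cv2.resize(s[165:239,190:390],(800,295),interpolation=2); save('comp6',o)
E
```

```text
(no output)
```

View pics/comp6.png

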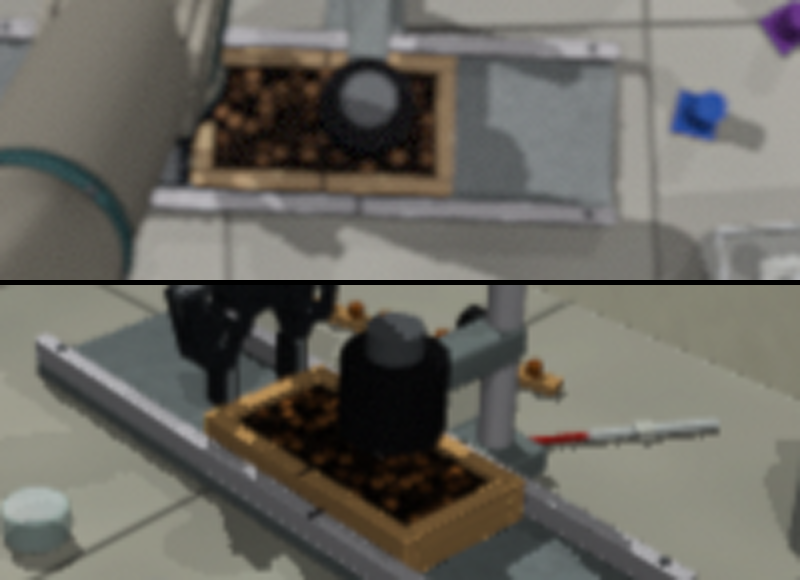

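```bash
cat >> h.py <<'E'
ey=np.array([.0602,.9982]); ex=np.array([.9982,-.0602]); M0=np.array([632.7,-61.0])
def st(p): d=np.array(p[:2])-M0; return (d@ex).round(1),(d@ey).round(1)
E
python3 - <<'E'
from h import *
T=lambda u,v:(185+(u-1.5)/4,125+(v-1.5)/4); S=lambda u,v:(190+(u-1.5)/4,165+(v-287)/3.986)
print('rail',st(px('top',*T(359,203),30)),st(px('side',*S(316,514),30)))
print('comb',st(px('top',*T(326,181),42)),st(px('top',*T(328,60),42)),st(px('side',*S(308,472),42)))
print('corner',st(px('top',*T(452,195),42)),st(px('top',*T(457,56),42)))
print('tcp',st([641.2,72.7]))
E
```

```text
rail (np.float64(-64.0), np.float64(-0.4)) (np.float64(-63.2), np.float64(-0.6))
comb (np.float64(-49.8), np.float64(24.8)) (np.float64(40.1), np.float64(26.4)) (np.float64(-47.9), np.float64(24.2))
corner (np.float64(-56.8), np.float64(-67.9)) (np.float64(46.5), np.float64(-68.7))
tcp (np.float64(0.4), np.float64(134.0))
```

apply_moves --increments '[{"tx": 0, "ty": -0.004, "tz": 0, "rx": 0, "ry": 0, "rz": 0, "claw": 0.05}, {"tx": -0.0005, "ty": -0.009, "tz": 0, "rx": 0, "ry": 0, "rz": 0, "claw": 0.05}, {"tx": -0.001, "ty": -0.014, "tz": 0, "rx": 0, "ry": 0, "rz": 0, "claw": 0.05}, {"tx": -0.001, "ty": -0.019, "tz": 0, "rx": 0, "ry": 0, "rz": 0, "claw": 0.05}, {"tx": -0.0015, "ty": -0.024, "tz": 0, "rx": 0, "ry": 0, "rz": 0, "claw": 0.05}, {"tx": -0.0015, "ty": -0.028, "tz": 0, "rx": 0, "ry": 0, "rz": 0, "claw": 0.05}, {"tx": -0.002, "ty": -0.031, "tz": 0, "rx": 0, "ry": 0, "rz": 0, "claw": 0.05}, {"tx": -0.002, "ty": -0.034, "tz": 0, "rx": 0, "ry": 0, "rz": 0, "claw": 0.05}, {"tx": -0.002, "ty": -0.036, "tz": 0, "rx": 0, "ry": 0, "rz": 0, "claw": 0.05}, {"tx": -0.002, "ty": -0.037, "tz": 0, "rx": 0, "ry": 0, "rz": 0, "claw": 0.05}, {"tx": -0.002, "ty": -0.037, "tz": 0, "rx": 0, "ry": 0, "rz": 0, "claw": 0.05}]'

```text
clock: 24.7
eef_pos: [639.0, 34.5, 24.6]
tool_rot: [-3.141, 0.0, 1.507]
force: [-0.5, 3.4, 1.6]
width: 49.9
```

```bash
python3 - <<'E'
from h import *
print(st(read_state()['eef_pos']))
t=shot('top','t7'); s=shot('side','s7')
o=np.zeros((600,800,3),np.uint8)
o[:280]=cv2.resize(t[125:195,185:385],None,fx=4,fy=4,interpolation=2)
o[280:600]=cv2.resize(s[180:244,220:380],None,fx=5,fy=5,interpolation=2); save('comp7',o)
E
```

```text
(np.float64(0.6), np.float64(95.7))
```

View pics/comp7.png

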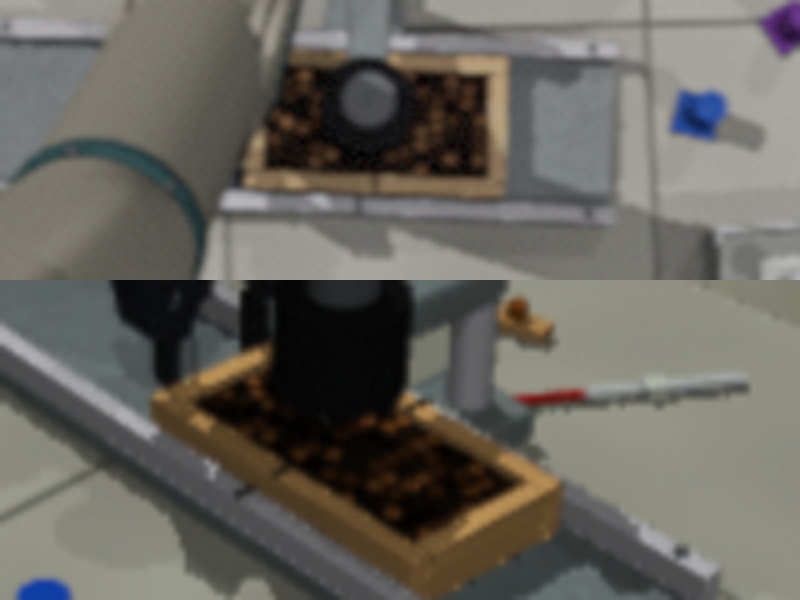

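```bash
cat >> h.py <<'E'
E
python3 - <<'E'
from h import *
T=lambda u,v:(185+(u-1.5)/4,125+(v-1.5)/4); S=lambda u,v:(220+(u-2)/5,180+(v-282)/5)
print('rail',st(px('top',*T(360,203),30)),st(px('side',*S(243,491),30)))
print('comb',st(px('top',*T(376,184),42)),st(px('side',*S(282,468),42)))
print('end',st(px('top',*T(504,196),42)),st(px('top',*T(509,56),42)))
E
```

```text
rail (np.float64(-64.0), np.float64(-1.1)) (np.float64(-63.5), np.float64(0.6))
comb (np.float64(-50.7), np.float64(-11.9)) (np.float64(-47.6), np.float64(-9.9))
end (np.float64(-56.2), np.float64(-105.9)) (np.float64(47.9), np.float64(-107.1))
```

apply_moves --increments '[{"tx": 0.001, "ty": 0.01, "tz": 0, "rx": 0, "ry": 0, "rz": 0, "claw": 0.05}, {"tx": 0.002, "ty": 0.03, "tz": 0, "rx": 0, "ry": 0, "rz": 0, "claw": 0.05}, {"tx": 0.002, "ty": 0.035, "tz": 0.04, "rx": 0, "ry": 0, "rz": 0, "claw": 0.05}, {"tx": 0.002, "ty": 0.035, "tz": 0.09, "rx": 0, "ry": 0, "rz": 0, "claw": 0.05}, {"tx": 0.002, "ty": 0.035, "tz": 0.14, "rx": 0, "ry": 0, "rz": 0, "claw": 0.05}, {"tx": 0.002, "ty": 0.035, "tz": 0.18, "rx": 0, "ry": 0, "rz": 0, "claw": 0.05}, {"tx": 0, "ty": 0.0, "tz": 0.185, "rx": 0, "ry": 0, "rz": 0, "claw": 0.05}, {"tx": -0.003, "ty": -0.05, "tz": 0.185, "rx": 0, "ry": 0, "rz": 0, "claw": 0.05}, {"tx": -0.006, "ty": -0.1, "tz": 0.185, "rx": 0, "ry": 0, "rz": 0, "claw": 0.05}, {"tx": -0.009, "ty": -0.15, "tz": 0.185, "rx": 0, "ry": 0, "rz": 0, "claw": 0.05}, {"tx": -0.012, "ty": -0.2, "tz": 0.185, "rx": 0, "ry": 0, "rz": 0, "claw": 0.05}, {"tx": -0.015, "ty": -0.245, "tz": 0.185, "rx": 0, "ry": 0, "rz": 0, "claw": 0.05}]'

```text
clock: 26.0
eef_pos: [623.2, -213.4, 209.4]
tool_rot: [-3.141, 0.002, 1.506]
force: [0.1, 0.0, 0.2]
width: 50.0
```

apply_moves --increments '[{"tx": 0, "ty": 0, "tz": 0, "rx": 0, "ry": 0, "rz": 0, "claw": 0.05}, {"tx": 0, "ty": 0, "tz": 0, "rx": 0, "ry": 0, "rz": 0, "claw": 0.05}, {"tx": 0, "ty": 0, "tz": -0.04, "rx": 0, "ry": 0, "rz": 0, "claw": 0.05}, {"tx": 0, "ty": 0, "tz": -0.08, "rx": 0, "ry": 0, "rz": 0, "claw": 0.05}, {"tx": 0, "ty": 0, "tz": -0.12, "rx": 0, "ry": 0, "rz": 0, "claw": 0.05}, {"tx": 0, "ty": 0, "tz": -0.16, "rx": 0, "ry": 0, "rz": 0, "claw": 0.05}, {"tx": 0, "ty": 0, "tz": -0.185, "rx": 0, "ry": 0, "rz": 0, "claw": 0.05}, {"tx": 0, "ty": 0, "tz": -0.185, "rx": 0, "ry": 0, "rz": 0, "claw": 0.05}, {"tx": 0, "ty": 0, "tz": -0.185, "rx": 0, "ry": 0, "rz": 0, "claw": 0.05}]'

```text
clock: 26.9
eef_pos: [624.7, -208.8, 24.8]
tool_rot: [-3.141, -0.0, 1.509]
force: [-0.1, 0.2, 0.3]
width: 50.0
```

```bash
python3 - <<'E'
from h import *
print(st(read_state()['eef_pos']))
E
```

```text
(np.float64(0.9), np.float64(-148.0))
```

apply_moves --increments '[{"tx": 0, "ty": 0.01, "tz": 0, "rx": 0, "ry": 0, "rz": 0, "claw": 0.05}, {"tx": 0.001, "ty": 0.018, "tz": 0, "rx": 0, "ry": 0, "rz": 0, "claw": 0.05}, {"tx": 0.001, "ty": 0.023, "tz": 0, "rx": 0, "ry": 0, "rz": 0, "claw": 0.05}, {"tx": 0.001, "ty": 0.026, "tz": 0, "rx": 0, "ry": 0, "rz": 0, "claw": 0.05}, {"tx": 0.001, "ty": 0.029, "tz": 0, "rx": 0, "ry": 0, "rz": 0, "claw": 0.05}, {"tx": 0.002, "ty": 0.032, "tz": 0, "rx": 0, "ry": 0, "rz": 0, "claw": 0.05}, {"tx": 0.002, "ty": 0.036, "tz": 0, "rx": 0, "ry": 0, "rz": 0, "claw": 0.05}, {"tx": 0.002, "ty": 0.04, "tz": 0, "rx": 0, "ry": 0, "rz": 0, "claw": 0.05}, {"tx": 0.002, "ty": 0.044, "tz": 0, "rx": 0, "ry": 0, "rz": 0, "claw": 0.05}, {"tx": 0.003, "ty": 0.048, "tz": 0, "rx": 0, "ry": 0, "rz": 0, "claw": 0.05}, {"tx": 0.003, "ty": 0.0515, "tz": 0, "rx": 0, "ry": 0, "rz": 0, "claw": 0.05}, {"tx": 0.003, "ty": 0.0515, "tz": 0, "rx": 0, "ry": 0, "rz": 0, "claw": 0.05}]'

```text
clock: 28.1
eef_pos: [627.5, -157.8, 24.8]
tool_rot: [3.141, -0.001, 1.508]
force: [-0.6, -0.9, 1.2]
width: 49.8
```

```bash
python3 - <<'E'
from h import *
print(st(read_state()['eef_pos']))
t=shot('top','t8'); s=shot('side','s8')
o=np.zeros((600,800,3),np.uint8)
o[:280]=cv2.resize(t[125:195,185:385],None,fx=4,fy=4,interpolation=2)
o[280:600]=cv2.resize(s[180:244,220:380],None,fx=5,fy=5,interpolation=2); save('comp8',o)
E
```

```text
(np.float64(0.6), np.float64(-96.9))
```

View pics/comp8.png

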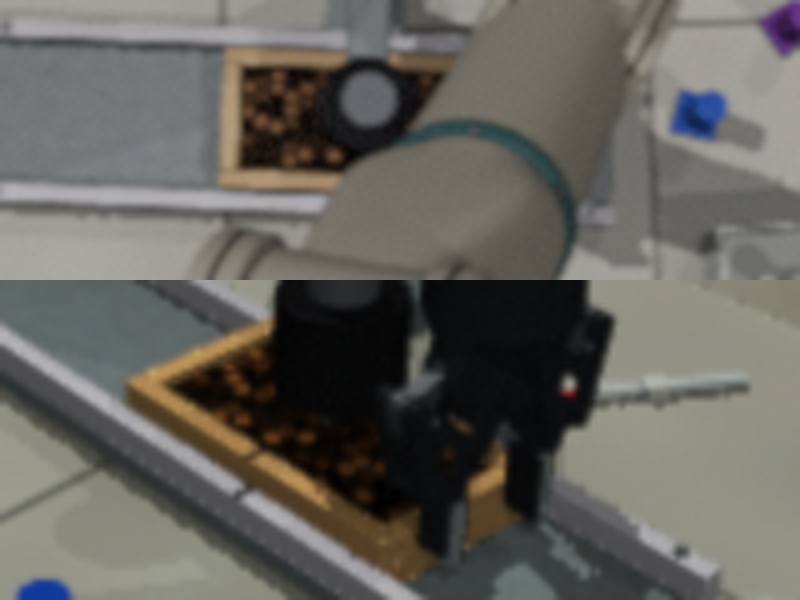

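```bash
python3 - <<'E'
from h import *
T=lambda u,v:(185+(u-1.5)/4,125+(v-1.5)/4); S=lambda u,v:(220+(u-2)/5,180+(v-282)/5)
print('rail',st(px('side',*S(243,491),30)))
print('comb',st(px('side',*S(255,456),42)))
print('end',st(px('top',*T(222,48),42)),st(px('top',*T(219,187),42)))
E
```

```text
rail (np.float64(-63.5), np.float64(0.6))
comb (np.float64(-50.5), np.float64(6.5))
end (np.float64(46.3), np.float64(105.1)) (np.float64(-57.1), np.float64(103.2))
```

apply_moves --increments '[{"tx": 0, "ty": 0.002, "tz": 0, "rx": 0, "ry": 0, "rz": 0, "claw": 0.05}, {"tx": 0, "ty": 0.004, "tz": 0, "rx": 0, "ry": 0, "rz": 0, "claw": 0.05}, {"tx": 0, "ty": 0.0045, "tz": 0, "rx": 0, "ry": 0, "rz": 0, "claw": 0.05}, {"tx": 0, "ty": 0.0045, "tz": 0, "rx": 0, "ry": 0, "rz": 0, "claw": 0.05}, {"tx": 0, "ty": 0.0045, "tz": 0, "rx": 0, "ry": 0, "rz": 0, "claw": 0.05}]'

```text
clock: 28.7
eef_pos: [627.2, -154.0, 24.7]
tool_rot: [-3.142, -0.0, 1.508]
force: [-0.2, -2.9, 1.2]
width: 50.2
```

apply_moves --increments '[{"tx": -0.001, "ty": -0.01, "tz": 0, "rx": 0, "ry": 0, "rz": 0, "claw": 0.05}, {"tx": -0.003, "ty": -0.04, "tz": 0, "rx": 0, "ry": 0, "rz": 0, "claw": 0.05}, {"tx": -0.003, "ty": -0.05, "tz": 0.04, "rx": 0, "ry": 0, "rz": 0, "claw": 0.05}, {"tx": -0.003, "ty": -0.05, "tz": 0.09, "rx": 0, "ry": 0, "rz": 0, "claw": 0.05}, {"tx": -0.003, "ty": -0.05, "tz": 0.14, "rx": 0, "ry": 0, "rz": 0, "claw": 0.05}, {"tx": -0.003, "ty": -0.05, "tz": 0.185, "rx": 0, "ry": 0, "rz": 0, "claw": 0.05}, {"tx": 0, "ty": -0.01, "tz": 0.185, "rx": 0, "ry": 0, "rz": 0, "claw": 0.05}, {"tx": 0.003, "ty": 0.04, "tz": 0.185, "rx": 0, "ry": 0, "rz": 0, "claw": 0.05}, {"tx": 0.006, "ty": 0.09, "tz": 0.185, "rx": 0, "ry": 0, "rz": 0, "claw": 0.05}, {"tx": 0.009, "ty": 0.14, "tz": 0.185, "rx": 0, "ry": 0, "rz": 0, "claw": 0.05}, {"tx": 0.012, "ty": 0.19, "tz": 0.185, "rx": 0, "ry": 0, "rz": 0, "claw": 0.05}, {"tx": 0.014, "ty": 0.24, "tz": 0.185, "rx": 0, "ry": 0, "rz": 0, "claw": 0.05}]'

```text
clock: 29.9
eef_pos: [640.6, 87.9, 209.5]
tool_rot: [-3.14, -0.001, 1.508]
force: [0.7, 0.1, -0.0]
width: 50.1
```

```bash
python3 - <<'E'
from h import *
print(st(read_state()['eef_pos']))
t=shot('top','t9'); s=shot('side','s9')
o=np.zeros((600,800,3),np.uint8)
o[:280]=cv2.resize(t[125:195,185:385],None,fx=4,fy=4,interpolation=2)
o[280:600]=cv2.resize(s[180:244,220:380],None,fx=5,fy=5,interpolation=2); save('comp9',o)
E
```

```text
(np.float64(-1.1), np.float64(149.1))
```

View pics/comp9.png

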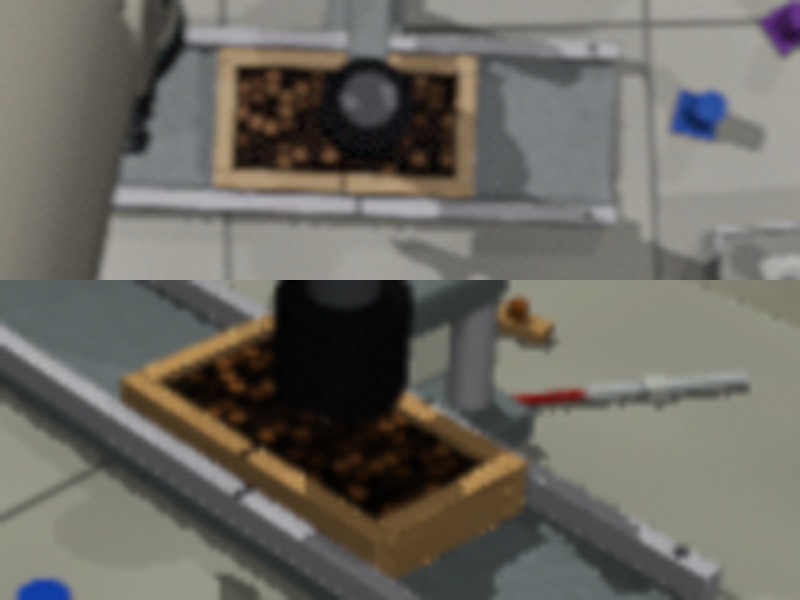

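```bash
cat >> h.py <<'E'
def prof(n,f,x,ylo,yhi,z):
    # grey profile along stand y at stand x, height z -> darkest y (parabola)
    g=cv2.cvtColor(np.load('pics/'+f+'.npy'),cv2.COLOR_RGB2GRAY).astype(np.float32)
    ys=np.arange(ylo,yhi,.5); acc=[]
    for dx in (-2,0,2):
        P=np.array([proj(n,[*(M0+(x+dx)*ex+y*ey),z]) for y in ys],np.float32)
        acc.append(cv2.remap(g,P[:,0].reshape(-1,1),P[:,1].reshape(-1,1),cv2.INTER_CUBIC).ravel())
    a=np.mean(acc,0); bg=cv2.blur(a.reshape(-1,1),(1,51)).ravel(); w=np.clip(bg-a-0.4*(bg-a).max(),0,None)
    i=int(np.argmax(w)); k=slice(max(0,i-14),i+15)
    return round(float((w[k]*ys[k]).sum()/w[k].sum()),2), round(float((bg-a)[i]),1)
E
python3 - <<'E'
from h import *
T=lambda u,v:(185+(u-1.5)/4,125+(v-1.5)/4); S=lambda u,v:(220+(u-2)/5,180+(v-282)/5)
print('comb',st(px('top',*T(345,183),42)),st(px('side',*S(250,454),42)))
print('L',st(px('top',*T(217,47),42)),st(px('top',*T(213,187),42)),'R',st(px('top',*T(475,57),42)),st(px('top',*T(472,195),42)))
for f,(lo,hi) in {'7':(-22,5),'9':(-5,25)}.items():
  for n,k in(('top','t'),('side','s')):
    print(n,f,'rail',prof(n,k+f,-63,-14,14,30),'comb',prof(n,k+f,-51,lo,hi,42))
E
```

```text
comb (np.float64(-50.8), np.float64(10.8)) (np.float64(-51.2), np.float64(9.4))
L (np.float64(47.0), np.float64(108.8)) (np.float64(-57.3), np.float64(107.6)) R (np.float64(46.2), np.float64(-82.0)) (np.float64(-56.3), np.float64(-82.5))
top 7 rail (0.18, 21.7) comb (-10.94, 20.6)
side 7 rail (0.28, 33.0) comb (-11.08, 26.1)
top 9 rail (0.07, 27.3) comb (12.7, 24.9)
side 9 rail (0.29, 55.5) comb (11.93, 46.1)
```

apply_moves --increments '[{"tx": 0.002, "ty": 0, "tz": -0.04, "rx": 0, "ry": 0, "rz": 0, "claw": 0.05}, {"tx": 0.002, "ty": 0, "tz": -0.08, "rx": 0, "ry": 0, "rz": 0, "claw": 0.05}, {"tx": 0.002, "ty": 0, "tz": -0.12, "rx": 0, "ry": 0, "rz": 0, "claw": 0.05}, {"tx": 0.002, "ty": 0, "tz": -0.16, "rx": 0, "ry": 0, "rz": 0, "claw": 0.05}, {"tx": 0.002, "ty": 0, "tz": -0.185, "rx": 0, "ry": 0, "rz": 0, "claw": 0.05}, {"tx": 0.002, "ty": 0, "tz": -0.185, "rx": 0, "ry": 0, "rz": 0, "claw": 0.05}, {"tx": 0.002, "ty": -0.01, "tz": -0.185, "rx": 0, "ry": 0, "rz": 0, "claw": 0.05}, {"tx": 0.001, "ty": -0.018, "tz": -0.185, "rx": 0, "ry": 0, "rz": 0, "claw": 0.05}, {"tx": 0.001, "ty": -0.021, "tz": -0.185, "rx": 0, "ry": 0, "rz": 0, "claw": 0.05}, {"tx": 0.001, "ty": -0.021, "tz": -0.185, "rx": 0, "ry": 0, "rz": 0, "claw": 0.05}]'

```text
clock: 31.0
eef_pos: [643.1, 63.1, 26.3]
tool_rot: [3.139, -0.0, 1.506]
force: [-0.5, -0.1, 0.2]
width: 49.9
```

```bash
python3 - <<'E'
from h import *
print(st(read_state()['eef_pos']))
E
```

```text
(np.float64(3.0), np.float64(124.5))
```

Push 17 mm gently (contact after about 5 mm), then measure.

apply_moves --increments '[{"tx": 0, "ty": -0.003, "tz": 0, "rx": 0, "ry": 0, "rz": 0, "claw": 0.05}, {"tx": 0, "ty": -0.006, "tz": 0, "rx": 0, "ry": 0, "rz": 0, "claw": 0.05}, {"tx": 0, "ty": -0.009, "tz": 0, "rx": 0, "ry": 0, "rz": 0, "claw": 0.05}, {"tx": -0.001, "ty": -0.012, "tz": 0, "rx": 0, "ry": 0, "rz": 0, "claw": 0.05}, {"tx": -0.001, "ty": -0.0145, "tz": 0, "rx": 0, "ry": 0, "rz": 0, "claw": 0.05}, {"tx": -0.001, "ty": -0.016, "tz": 0, "rx": 0, "ry": 0, "rz": 0, "claw": 0.05}, {"tx": -0.001, "ty": -0.0165, "tz": 0, "rx": 0, "ry": 0, "rz": 0, "claw": 0.05}, {"tx": -0.001, "ty": -0.0165, "tz": 0, "rx": 0, "ry": 0, "rz": 0, "claw": 0.05}, {"tx": -0.001, "ty": -0.0165, "tz": 0, "rx": 0, "ry": 0, "rz": 0, "claw": 0.05}]'

```text
clock: 31.9
eef_pos: [641.4, 48.6, 24.9]
tool_rot: [3.141, -0.001, 1.508]
force: [0.4, 5.6, 3.9]
width: 49.8
```

```bash
python3 - <<'E'
from h import *
print(st(read_state()['eef_pos']))
shot('top','t10'); shot('side','s10')
for n,k in(('top','t10'),('side','s10')):
    print(n,'rail',prof(n,k,-63,-14,14,30),'comb',prof(n,k,-51,-14,14,42))
E
```

```text
(np.float64(2.1), np.float64(109.9))
top rail (0.13, 22.5) comb (3.2, 16.3)
side rail (0.35, 32.8) comb (2.8, 20.2)
```

apply_moves --increments '[{"tx": 0, "ty": -0.001, "tz": 0, "rx": 0, "ry": 0, "rz": 0, "claw": 0.05}, {"tx": 0, "ty": -0.002, "tz": 0, "rx": 0, "ry": 0, "rz": 0, "claw": 0.05}, {"tx": 0, "ty": -0.003, "tz": 0, "rx": 0, "ry": 0, "rz": 0, "claw": 0.05}, {"tx": 0, "ty": -0.003, "tz": 0, "rx": 0, "ry": 0, "rz": 0, "claw": 0.05}, {"tx": 0, "ty": -0.003, "tz": 0, "rx": 0, "ry": 0, "rz": 0, "claw": 0.05}]'

```text
clock: 32.5
eef_pos: [641.3, 45.4, 24.7]
tool_rot: [3.142, -0.0, 1.508]
force: [0.7, 4.6, 3.8]
width: 50.1
```

```bash
python3 - <<'E'
from h import *
print(st(read_state()['eef_pos']))
shot('top','t11'); shot('side','s11')
for n,k in(('top','t11'),('side','s11')):
    print(n,'rail',prof(n,k,-63,-14,14,30),'comb',prof(n,k,-51,-14,14,42))
E
```

```text
(np.float64(2.1), np.float64(106.7))
top rail (0.04, 20.9) comb (-0.21, 16.3)
side rail (0.34, 33.2) comb (-0.41, 22.1)
```

apply_moves --increments '[{"tx": 0, "ty": 0.01, "tz": 0, "rx": 0, "ry": 0, "rz": 0, "claw": 0.05}, {"tx": 0.001, "ty": 0.035, "tz": 0, "rx": 0, "ry": 0, "rz": 0, "claw": 0.05}, {"tx": 0.001, "ty": 0.045, "tz": 0.04, "rx": 0, "ry": 0, "rz": 0, "claw": 0.05}, {"tx": 0.001, "ty": 0.045, "tz": 0.09, "rx": 0, "ry": 0, "rz": 0, "claw": 0.05}, {"tx": 0.001, "ty": 0.045, "tz": 0.14, "rx": 0, "ry": 0, "rz": 0, "claw": 0.05}, {"tx": -0.02, "ty": 0.08, "tz": 0.18, "rx": 0, "ry": 0, "rz": 0, "claw": 0.05}, {"tx": -0.05, "ty": 0.12, "tz": 0.2, "rx": 0, "ry": 0, "rz": 0, "claw": 0.05}, {"tx": -0.09, "ty": 0.15, "tz": 0.2, "rx": 0, "ry": 0, "rz": 0, "claw": 0.05}, {"tx": -0.13, "ty": 0.18, "tz": 0.2, "rx": 0, "ry": 0, "rz": 0, "claw": 0.05}, {"tx": -0.17, "ty": 0.21, "tz": 0.2, "rx": 0, "ry": 0, "rz": 0, "claw": 0.05}, {"tx": -0.21, "ty": 0.24, "tz": 0.2, "rx": 0, "ry": 0, "rz": 0, "claw": 0.05}, {"tx": -0.25, "ty": 0.27, "tz": 0.2, "rx": 0, "ry": 0, "rz": 0, "claw": 0.05}]'

```text
clock: 33.8
eef_pos: [397.2, 308.9, 224.2]
tool_rot: [3.141, 0.002, 1.506]
force: [-0.1, 1.0, 0.4]
width: 49.9
```

apply_moves --increments '[{"tx": -0.02, "ty": 0.045, "tz": 0, "rx": 0, "ry": 0, "rz": 0, "claw": 0.05}, {"tx": -0.04, "ty": 0.09, "tz": 0, "rx": 0, "ry": 0, "rz": 0, "claw": 0.05}, {"tx": -0.06, "ty": 0.13, "tz": 0, "rx": 0, "ry": 0, "rz": 0, "claw": 0.05}, {"tx": -0.08, "ty": 0.17, "tz": 0, "rx": 0, "ry": 0, "rz": 0, "claw": 0.05}, {"tx": -0.1, "ty": 0.2, "tz": 0, "rx": 0, "ry": 0, "rz": 0, "claw": 0.05}, {"tx": -0.12, "ty": 0.23, "tz": 0, "rx": 0, "ry": 0, "rz": 0, "claw": 0.05}, {"tx": -0.12, "ty": 0.23, "tz": 0, "rx": 0, "ry": 0, "rz": 0, "claw": 0.05}, {"tx": -0.12, "ty": 0.23, "tz": 0, "rx": 0, "ry": 0, "rz": 0, "claw": 0.05}, {"tx": -0.12, "ty": 0.23, "tz": 0, "rx": 0, "ry": 0, "rz": 0, "claw": 0.05}]'

```text
clock: 34.7
eef_pos: [280.3, 537.5, 224.3]
tool_rot: [3.14, 0.002, 1.505]
force: [1.2, -0.4, -0.3]
width: 50.2
```

```bash
python3 - <<'E'
from h import *
t=shot('top','t12'); s=shot('side','s12')
for n,k in(('top','t12'),('side','s12')):
    print(n,'rail',prof(n,k,-63,-14,14,30),'comb',prof(n,k,-51,-14,14,42))
print('top far bar comb',prof('top','t12',43,-10,14,42))
o=np.zeros((600,800,3),np.uint8)
o[:312]=cv2.resize(t[120:250,90:423],(800,312),interpolation=2)
o[312:]=cv2.resize(s[145:385,95:423],None,fx=2.4,fy=1.2,interpolation=2)[:288,:800] if 0 else cv2.resize(s[150:300,90:506],(800,288),interpolation=2)
save('comp12',o)
E
```

```text
top rail (0.16, 26.2) comb (-0.05, 19.7)
side rail (0.3, 53.2) comb (-0.57, 37.1)
top far bar comb (2.05, 7.7)
```

View pics/comp12.png

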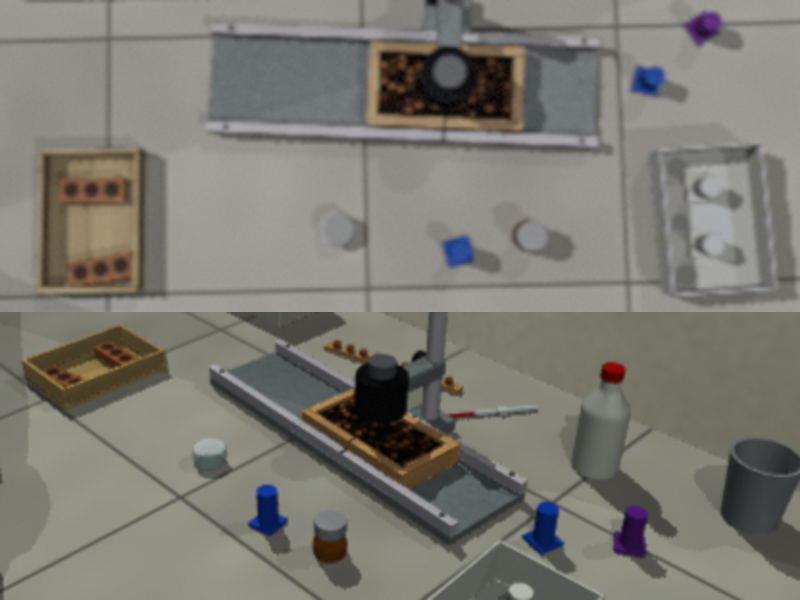

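```bash
python3 - <<'E'
from h import *
for f in ('t12','t13'):
    if f=='t13': shot('top','t13')
    im=np.load('pics/'+f+'.npy'); H,S,V=cv2.split(cv2.cvtColor(im,cv2.COLOR_RGB2HSV))
    m=((H<14)&(S>90)&(V>50)).astype(np.uint8)*255; m[:,:100]=0;m[:,160:]=0;m[:180]=0;m[245:]=0
    for ct in cv2.findContours(m,cv2.RETR_EXTERNAL,cv2.CHAIN_APPROX_NONE)[0]:
        M=cv2.moments(ct)
        if M['m00']>30: print(f,(px('top',M['m10']/M['m00'],M['m01']/M['m00'],24)[:2]-[471,379]).round(1),M['m00'])
print([ (px('top',90+u*333/800,120+v/2.4,z)[:2]-[456,-377]).round() for u,v,z in((711,187,53),(712,244,53))])
print(read_state()['force'].round(1)); finish_job()
E
```

```text
t12 [-59.1 -10.8] 220.0
t12 [39.3  0.3] 217.0
t13 [-59.2 -10.4] 218.0
t13 [38.9  0.3] 219.5
[array([37.,  0.]), array([-31.,   3.])]
[ 0.3  0.3 -0.8]
the job is handed in; nothing more can be done
```

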